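# Wedge a lamp base tight in the clamping board

### The job

Clamp the dark walnut lamp base on the clamping board: take the beech wedge (not the blue one) from the rack, lay it flat in the gap between the sloping cleat and the lamp base, thin end first, and let go of it. Then hold the hammer and drive the wedge in with light taps on its thick end, three or more, drawing the hammer back about two centimetres after each, until it stops advancing and holds the base firmly against the fence; do not press the wedge tight with the fingers and do not hit the lamp base. Lay the hammer down flat on the bench, and leave the blue wedge, glue bottle, rocket and gear where they stand.

Things in the scene. Friction and masses are not known exactly. Their poses are not given: they have to be found in the camera images.
- board: clamping board, fixed: plywood 240 (x) x 208 (y) x 18 mm, origin on its underside, mid x, 108 mm from the -y edge; x away from the robot, z up; the wedge is driven along +y. Fixed on top, painted grey: fence (far side), end stop 22 mm high (inner face at y = +85), sloping cleat (near side). The wedge's gap, between cleat and lamp base, opens to -y and narrows towards +y by 22 mm in 150, as the wedge does
- wedge_line (a point): point on the board's top plane at x = -15, y = -115 mm of the board. With the base on the fence the beech wedge is home, just touching, with its straight edge on x = -15 (along the base) and its butt about here, 7 mm outside the board. Each mm that the base stands off the fence stops the wedge 7 mm earlier; tapped on, it pushes the base across
- fence: fence of the board, a bar 25 x 200 x 35 mm; same origin and axes as the board; its face towards the robot is at x = +85 mm, its top at z = 53 mm
- cleat: sloping cleat of the board, a bar 30 x 160 x 30 mm turned by -0.146 rad; same origin and axes as the board; its working face looks to +x and runs from (-53, -89) to (-30, +69) mm (x, y), its top at z = 48 mm
- lamp_base: walnut lamp base with a brass bush, block 100 (x) x 160 (y) x 26 (z) mm, about 0.3 kg, loose on the board, 1 to 6 mm off fence and end stop at the start; origin at the centre of its underside, axes nearly the board's. Against the fence its origin is at x = +35 mm of the board
- wedge: light beech wedge, 70 g, 150 long, 20 thick, 42 mm wide at the butt (thick end), 20 mm at the thin end. Origin on its straight edge, mid length, mid thickness; x to the thin end, y across the thickness, z from straight to sloping edge. It starts on its straight edge (z up) in a rack slot; in the gap it must lie flat (y vertical, either face down). Centre of mass 70 mm from the butt
- wedge_butt (a point): centre of the wedge's butt (thick end face, 42 x 20 mm), where the hammer strikes
- wedge_tip (a point): centre of the wedge's thin end face (20 x 20 mm)
- hammer: soft-face hammer, 0.32 kg, lying on its side. Origin on the bench under the head's middle. Handle along -x to 270 mm: wood 24 (y) x 18 (z) mm, from x = -190 a black grip 30 x 28 mm. Head along y, 100 mm from face to face, steel with a yellow face of 28 mm diameter at both ends (either may strike), axis 14 mm above the origin, as is the handle's. Centre of mass at x = -50 mm
- hammer_head (a point): middle of the hammer's head, on its axis (50 mm from either face)
- hammer_grip (a point): point in the middle of the handle, 45 mm from the head's axis, a good place to hold it
- rack: light wooden rack, fixed, 130 (x) x 135 (y) x 30 mm, origin at the centre of its underside; two slots along x, 22.5 mm wide and 12 mm deep (floor 18 mm above the bench), at y = -32 and +32 mm, open at both ends. One holds the beech wedge, the other the blue one; which is which varies
- spare: blue plastic wedge, 110 x 40 (10 at the thin end) x 20 mm, too steep for this board, stands in the other slot; leave it. Origin and axes as for the beech wedge
- tray: blue parts tray, fixed, 90 (x) x 130 (y) x 35 mm high; origin at the centre of its underside
- glue: white glue bottle with an orange cap, 52 mm in diameter, 135 mm high, upright; origin at the centre of its underside
- rocket: white printed model rocket with black bands, 48 mm in diameter, 190 mm high, upright; origin at the centre of its underside
- gear: black printed gear lying flat, 74 mm in diameter, 22 mm thick; origin at the centre of its underside
Mind the look-alikes: they are no part of the job. What is meant by the wedge is not green or turquoise, and is the larger of those in its own colour.

How it is judged:
By the outcome, as a careful person would: the job done as asked, in the order asked, and still so for the second after the job is handed in, with the robot touching nothing.
It also fails if it takes over 67 s, if anything falls off the work surface, if the arm or the gripper's body presses on something with over 40 N, if the wrist force passes 120 N, or if a joint passes its speed limit or range.

### The arm

A 6-joint arm with a two-finger parallel gripper is mounted at the origin on the work surface. World frame = base frame: x ahead of the robot, y to its left, z up, the work surface at z = 0. Lengths are in m, angles in rad, forces in N, time in s.
With the tool pointing down it reaches from about 0.35 to 0.975 m from the base axis. Payload 4.9 kg.
Tool frame: the origin (TCP) lies at the very end of the fingers, on their centre line; the grasp point (between the pads) lies 19 mm behind it (ctrl.pinch_z is the distance from the TCP to the grasp point, in m); z points along the fingers, y is the direction in which the jaws open and shut (so a half turn about z gives the same grasp; the last joint's range is limited). The gripper opens to 85 mm and grips with 20 to 120 N. Pads are 22 mm wide; open, the fingers measure 114 mm over their backs; the gripper's body (76 mm by 85 mm) begins 54 mm behind the grasp point. The pads swing forward as they close: fully open they stand 13 mm farther back than shut.
Start: joints at [-1.286, 0.053, 1.613, -0, 1.476, -0.119], TCP at [0.246, -0.575, 0.231] pointing down, gripper open.
Joint ranges: [-3.01, 3.01], [-1.01, 2.22], [0.06, 2.58], [-1.02, 4.17], [0.09, 2.62], [-3.14, 3.14]. Speed limits (rad/s): [2.57, 2.57, 3.14, 3.14, 3.14, 3.14].

### API

Orientations are given as a rotation vector (axis times angle).
In Python, from station import ctrl gives the robot as it stands.
- The arm moves only by the tool carry_out, never from a script. Its argument "series" is a list of rows, each a list of 7 numbers: the shift along the world's x, y, z each as a share of 0.025 m, from -1 to 1, then the turn, a rotation vector about the world's x, y, z each as a share of 0.1 rad, from -1 to 1, then the opening, from 0 (shut) to 1 (fully open). A call has 1 to 12 rows; each row shifts and turns the commanded pose from where the row before left it; what a row does not reach is not made up. A row lasts 1/10 s, in which the tool goes at most 50 mm and 8.59 degrees, less where a joint would pass 70% of its speed; a pose out of reach is approached as far as the arm can. A call with a number of a shift or a turn outside -1 to 1 is refused whole. A call with a gripper value outside its range is refused whole. The fingers move at their own pace and stop on an object; "grip_force" is the grip in N (left out, the last holds). Time passes only in rows, so rows that do not move let the fingers close. It gives the time, the measured TCP pose, the force and the opening at its end, in the units of the state.
- ctrl.get_obs(): the state, without advancing time (a new reading comes with each control period).
- ctrl.get_image(name): name is "scene" or "top"; returns a dict with "frame" (400x640x3 uint8, blue, green, red), "fx", "fy", "cx", "cy" (pixels), "k1" (the pictures are not rectified: a ray, as slopes to the right and down, at radius r is drawn at 1 + k1 r^2 times it, then the intrinsics apply), "R" (3x3) and "t" (3): a world point X has camera coordinates R X + t. Camera axes: x right, y down, z forward; pixel columns grow to the right and rows downward; lengths in m; the calibration is good to about 2 mm. A picture is of the moment at which its call begins. There is no depth.
- ctrl.finish_job(): hands the job in, once; it reports no verdict.
Trained networks look in a picture, given as the dict that the camera call returned (one of the last four; its "shot" number tells which), for a name from the list of things; names that differ only in an ending like _2 or _b are one class to them, and where a whole thing is asked for, a point or a joint stands for the part that bears it (a point fixed in the world has none). Each returns a list of dicts, best first, with "p" (0 to 1); they miss things now and then, are a little off and sometimes report something else, mostly with a low value. They report only what shows in the picture. A call takes as long as a camera call. They do not tell look-alikes from the thing itself.
- ctrl.trace(picture, name): "mask" (400x640 bool, what is visible of it) and "rect" ([left, top, width, height] as shares, 0 to 1, of the picture: columns of its width, rows of its height, round what is visible of it).
- ctrl.mark_of(picture, name): "position" ([column, row] as shares, 0 to 1, of the picture: columns of its width, rows of its height: a listed point, or the origin of a listed thing).
The state is a dict: "t": time; "q": joint angles; "dq": joint speeds; "effort": joint torques, N m; "tool_pos": TCP position; "tool_rot": TCP orientation; "contact_force": force on the tool from outside, world axes, zero at the start; "wrist_torque": the same for the moment, N m; "opening": finger opening in m.
Only numpy, scipy, OpenCV 4.12 (cv2) and the standard library are available. Lean on these libraries where they do the work, as an engineer would, in place of code of your own. Each camera call takes 0.05 s, during which the arm holds its last target.

## Working session

There is one attempt and no reset: what is moved stays moved. The work goes in short steps, Python scripts to look and compute and a tool call to move; the robot and the scene stay as the last step left them, time stands still between calls to the robot, and variables do not carry over. Pictures are saved under pics/ and viewed, and the job is handed in when it is done.

Besides the shell and the picture viewer there is one more tool, called as a command line: name --pt "numbers of a row" for each row, then --argument value for the rest. carry_out: Moves the arm, as the interface text tells. Shift numbers are shares of 0.025 m and turn numbers shares of 0.1 rad, none past 1 either way. Its arguments: {"type":"object","properties":{"series":{"type":"array"},"grip_force":{"type":"number"}},"required":["series"]}

```bash
ls; mkdir -p pics; python3 - <<'E'
from station import ctrl
import cv2
o=ctrl.get_obs(); print({k:(v if not hasattr(v,'round') else v) for k,v in o.items()}, ctrl.pinch_z)
for n in ("scene","top"):
    p=ctrl.get_image(n); cv2.imwrite(f"pics/{n}0.png",p["frame"])
    print(n,{k:p[k] for k in p if k!="frame"})
    for nm in ["board","wedge","spare","hammer","lamp_base","rack","wedge_butt","wedge_tip","hammer_head","hammer_grip","wedge_line","fence","cleat","glue","rocket","gear","tray"]:
        m=ctrl.mark_of(p,nm)
        print(nm,[(round(a["p"],2),round(a["position"][0]*640,1),round(a["position"][1]*400,1)) for a in m[:3]])
E
```

```text
pics
{'t': 0.0, 'q': array([-1.28599050e+00,  5.33709733e-02,  1.61432701e+00,  5.42222667e-05,
        1.47599653e+00, -1.18985827e-01]), 'dq': array([ 0.00067866, -0.0005589 ,  0.0002941 , -0.0008253 ,  0.00075177,
        0.00213616]), 'effort': array([-3.87090504e-04, -3.93686986e+01, -3.70177853e+01, -2.86489876e-04,
        7.02702440e-03, -1.02645845e-05]), 'tool_pos': array([ 0.24541034, -0.57411313,  0.23003455]), 'tool_rot': array([-3.07572632e+00, -6.29545269e-01,  1.88806009e-04]), 'contact_force': array([ 0.05158421, -0.74321573, -0.13583351]), 'wrist_torque': array([0.02332529, 0.00972814, 0.02886855]), 'opening': 0.08525680777640234} 0.0187
scene {'fx': 467.91036734823166, 'fy': 467.91036734823166, 'cx': 320.0842507703137, 'cy': 199.03977207703306, 'k1': -0.13917084597422025, 'R': array([[-0.55444137,  0.83216841, -0.00951328],
       [ 0.71009057,  0.46708239, -0.52688275],
       [-0.43401169, -0.29888088, -0.84988474]]), 't': array([ 0.28038037, -0.33756673,  1.68098573]), 'shot': 1}
board [(0.59, 316.0, 230.2)]
wedge [(0.86, 494.3, 260.1), (0.83, 418.1, 256.4), (0.
[... 909 characters left out ...]
 1.71256151]), 'shot': 2}
board [(0.88, 321.0, 185.7)]
wedge [(0.8, 184.4, 244.3), (0.59, 231.5, 260.9), (0.53, 244.7, 217.4)]
spare [(0.61, 223.2, 212.6)]
hammer [(0.8, 439.4, 186.8)]
lamp_base [(0.61, 318.2, 179.6)]
rack [(0.88, 235.0, 212.5)]
wedge_butt [(0.85, 241.8, 235.3), (0.77, 201.8, 234.0), (0.44, 195.5, 172.8)]
wedge_tip [(0.64, 245.5, 192.5), (0.63, 237.4, 271.3), (0.54, 166.9, 250.2)]
hammer_head [(0.58, 441.8, 188.5)]
hammer_grip []
wedge_line [(0.66, 353.4, 185.2)]
fence [(0.57, 320.3, 178.6), (0.17, 439.8, 188.5)]
cleat [(0.68, 324.7, 187.4)]
glue [(0.54, 418.7, 162.6)]
rocket [(0.64, 250.2, 160.3), (0.35, 418.9, 162.6)]
gear [(0.72, 378.9, 154.9)]
tray [(0.67, 277.7, 260.0)]
```

View pics/scene0.png

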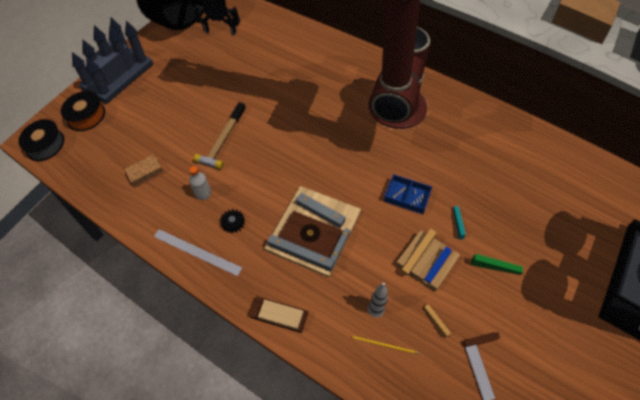

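View pics/top0.png

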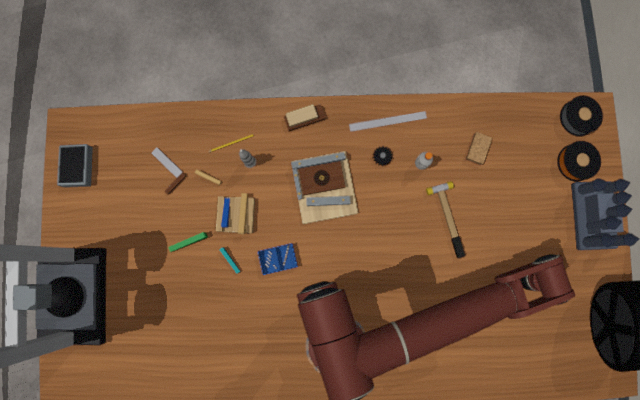

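```bash
python3 - <<'E'
import cv2
a=cv2.imread("pics/top0.png"); cv2.imwrite("pics/top0c.png",cv2.resize(a[130:290,145:305],None,fx=3.7,fy=3.7,interpolation=cv2.INTER_CUBIC))
cv2.imwrite("pics/top0d.png",cv2.resize(a[130:260,270:470],None,fx=4,fy=4,interpolation=cv2.INTER_CUBIC))
a=cv2.imread("pics/scene0.png"); cv2.imwrite("pics/scene0c.png",cv2.resize(a[190:340,350:550],None,fx=4,fy=4,interpolation=cv2.INTER_CUBIC))
E
```

```text
(no output)
```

View pics/top0c.png

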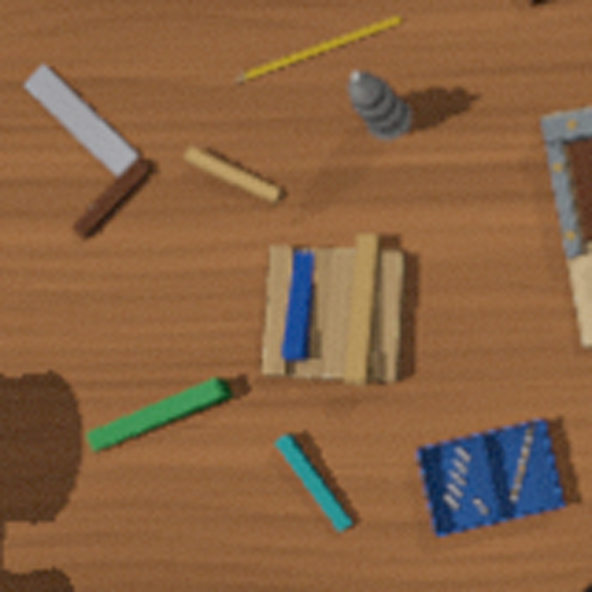

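View pics/top0d.png

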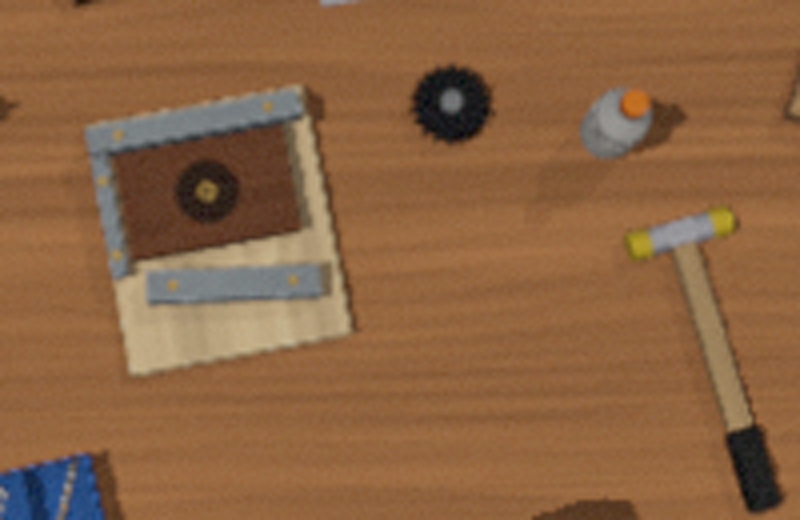

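View pics/scene0c.png

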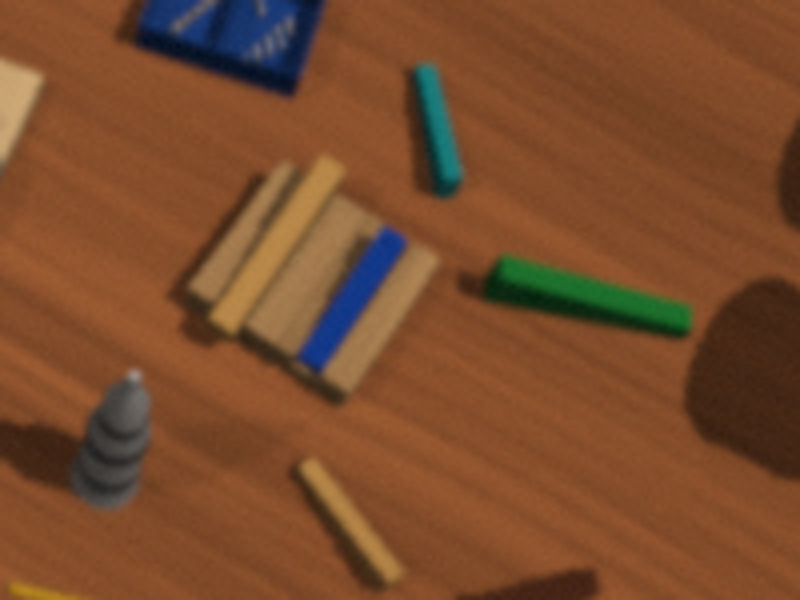

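The beech candidates are the rack wedge at top (247,216) / scene (418,250), and the small loose piece at top (208,178) / scene (437,320). The rack wedge is the larger and stands in a rack slot, so it is the one meant, and the crop confirms it. The blue, green and turquoise ones are not it. Its butt points to the robot and its tip away.

Next I fit the poses.

```bash
cat > h.py <<'E'
import numpy as np, cv2
from scipy.optimize import minimize
def proj(c,X):
    X=np.atleast_2d(X); P=X@c["R"].T+c["t"]; s=P[:,:2]/P[:,2:]
    s=s*(1+c["k1"]*(s**2).sum(1,keepdims=True))
    return np.c_[c["fx"]*s[:,0]+c["cx"],c["fy"]*s[:,1]+c["cy"]]
def ray(c,uv):
    d=(np.array(uv,float)-[c["cx"],c["cy"]])/[c["fx"],c["fy"]]; s=d.copy()
    for _ in range(20): s=d/(1+c["k1"]*(s**2).sum())
    return -c["R"].T@c["t"], c["R"].T@np.r_[s,1]
def at_z(c,uv,z):
    o,d=ray(c,uv); return o+d*(z-o[2])/d[2]
def tri(c1,u1,c2,u2):
    o,d=ray(c1,u1);p,e=ray(c2,u2)
    k=np.linalg.lstsq(np.c_[d,-e],p-o,rcond=None)[0]
    a=o+d*k[0];b=p+e*k[1]; return (a+b)/2,np.linalg.norm(a-b)
def prism(poly,z0,z1):
    return np.array([[x,y,z] for z in(z0,z1) for x,y in poly],float)/1000
def box(x0,x1,y0,y1,z0,z1): return prism([(x0,y0),(x1,y0),(x1,y1),(x0,y1)],z0,z1)
CLEAT=prism([(-53,-89),(-30,69),(-30-29.7,69+4.3),(-53-29.7,-89+4.3)],18,48)
STOP=box(-70,85,85,100,18,40)
BOARD=[box(-120,120,-108,100,0,18),box(85,110,-100,100,18,53),CLEAT]
BASE=[box(-50,50,-80,80,0,26)]
# wedge: local x,y(thick),z
def wedge(L,b,t): return [np.array([[x,y,z] for y in(-10,10) for x,z in((-L/2,0),(L/2,0),(L/2,t),(-L/2,b))],float)/1000]
WEDGE=wedge(150,42,20); SPARE=wedge(110,40,10)
RACK=[box(-65,65,-67.5,67.5,0,30)]
_a=np.linspace(0,2*np.pi,17)[:-1]
HEAD=np.array([[14*np.cos(a),y,14+14*np.sin(a)] for y in(-50,50) for a in _a])/1000
HAM=[HEAD,box(-190,0,-12,12,5,23),box(-270,-190,-15,15,0,28)]
def render(c,parts,R,t,S=4):
    m=np.zeros((400*S,640*S),np.uint8)
    for p in parts:
        q=proj(c,p@R.T+t); h=cv2.convexHull(((q+0.5)*S*16).astype(np.int32).reshape(-1,1,2))
        cv2.fillConvexPoly(m,h,255,shift=4)
    return cv2.resize(m,(640,400),interpolation=cv2.INTER_AREA)/255.
def Rz(a): return np.array([[np.cos(a),-np.sin(a),0],[np.sin(a),np.cos(a),0],[0,0,1]])
def fit(views,parts,x0,z,Rpre=np.eye(3),free_z=False):
    def cost(v):
        zz=v[3] if free_z else z
        s=0
        for c,m in views:
            r=render(c,parts,Rz(v[2])@Rpre,np.array([v[0],v[1],zz]))
            s+=np.abs(r-m).sum()/max(m.sum(),1)
        return s
    v=np.array(list(x0)+([z] if free_z else []))
    for st in(0.01,0.003,0.001):
        n=len(v); sim=np.vstack([v]+[v+np.eye(n)[i]*(st if i!=2 else st*5) for i in range(n)])
        v=minimize(cost,v,method="Nelder-Mead",options=dict(initial_simplex=sim,xatol=2e-5,fatol=1e-4,maxiter=300)).x
    return v,cost(v)
E
python3 - <<'E'
from station import ctrl
from h import *
import pickle
ps={}
ov={}
for n in("scene","top"):
    p=ctrl.get_image(n); P={"cam":p}
    o=p["frame"].copy()
    for i,nm in enumerate(["board","wedge","spare","hammer","lamp_base","rack","fence","cleat","gear","glue","rocket","tray"]):
        tr=ctrl.trace(p,nm)
        P[nm]=[(t["p"],t["mask"]) for t in tr[:4]]
        print(n,nm,[(round(t["p"],2),(np.array(t["rect"])*[640,400,640,400]).round().astype(int).tolist(),int(t["mask"].sum())) for t in tr[:4]])
    ps[n]=P
pickle.dump(ps,open("m0.pkl","wb"))
E
```

```text
scene board [(0.7, [267, 186, 95, 92], 3429)]
scene wedge [(0.75, [454, 206, 13, 34], 263), (0.73, [401, 231, 33, 44], 398), (0.71, [424, 304, 24, 33], 220), (0.61, [472, 253, 49, 22], 637)]
scene spare [(0.81, [430, 247, 23, 37], 348), (0.23, [269, 237, 66, 34], 812)]
scene hammer [(0.96, [193, 100, 54, 68], 782)]
scene lamp_base [(0.96, [279, 214, 63, 47], 1637), (0.75, [191, 101, 51, 70], 704)]
scene rack [(0.56, [395, 233, 64, 57], 1407), (0.17, [386, 173, 44, 39], 1225)]
scene fence [(0.97, [266, 236, 69, 33], 859), (0.55, [386, 173, 48, 41], 1296)]
scene cleat [(0.56, [296, 193, 51, 35], 666)]
scene gear [(0.95, [220, 211, 25, 20], 463)]
scene glue [(0.71, [187, 170, 23, 30], 472)]
scene rocket [(0.62, [366, 283, 20, 33], 496), (0.45, [403, 232, 33, 43], 458)]
scene tray [(0.76, [385, 175, 45, 36], 1227)]
top board [(0.92, [290, 150, 64, 73], 2276)]
top wedge [(0.83, [169, 232, 37, 23], 251), (0.75, [241, 193, 8, 40], 259), (0.61, [195, 173, 27, 12], 83), (0.45, [220, 246, 19, 28], 174)]
top spare [(0.57, [220, 199, 15, 27], 185), (0.25, [430, 182, 33, 79], 655), (0.16, [290, 151, 66, 71], 2374)]
top hammer [(0.88, [428, 180, 34, 76], 777)]
top lamp_base [(0.6, [296, 161, 51, 35], 1180), (0.52, [290, 152, 66, 71], 2228), (0.45, [239, 193, 10, 42], 292)]
top rack [(0.85, [215, 197, 37, 32], 851)]
top fence [(0.97, [290, 150, 54, 18], 421)]
top cleat [(0.64, [425, 181, 41, 77], 817)]
top gear [(0.65, [370, 146, 25, 19], 275)]
top glue [(0.59, [413, 152, 17, 18], 252), (0.54, [218, 198, 36, 33], 841)]
top rocket [(0.68, [237, 149, 17, 17], 211)]
top tray []
```

```bash
cat > fit0.py <<'E'
from h import *
import pickle
ps=pickle.load(open("m0.pkl","rb"))
S,T=ps["scene"]["cam"],ps["top"]["cam"]
fill=lambda m: cv2.morphologyEx(m.astype(np.uint8),cv2.MORPH_CLOSE,np.ones((9,9)))
def V(nm,i,j): return [(S,ps["scene"][nm][i][1].astype(float)),(T,ps["top"][nm][j][1].astype(float))]
bm=[]
for c,k,l in((S,"scene",["board","fence","lamp_base"]),(T,"top",["board","fence","lamp_base"])):
    m=np.zeros((400,640),bool)
    for n in l: m|=ps[k][n][0][1]
    bm.append((c,fill(m).astype(float)))
res={}
p=at_z(T,(321,186),0); print("board guess",p)
def go(nm,views,parts,uv,z,yaw,Rpre=np.eye(3)):
    g=at_z(T,uv,z+0.01)
    for lab,vv in(("both",views),("S",views[:1]),("T",views[1:])):
        v,c=fit(vv,parts,[g[0],g[1],yaw],z,Rpre); print(nm,lab,v.round(4),round(c,3))
        if lab=="both": res[nm]=v
go("board",bm,BOARD+[STOP],(321,186),0,0.15)
go("wedge",V("wedge",1,1),WEDGE,(245,213),0.018,0.0)
go("spare",V("spare",0,0),SPARE,(227,212),0.018,0.0)
go("rack",[(S,fill(ps["scene"]["rack"][0][1]|ps["scene"]["wedge"][1][1]|ps["scene"]["spare"][0][1]).astype(float)),(T,fill(ps["top"]["rack"][0][1]|ps["top"]["wedge"][1][1]|ps["top"]["spare"][0][1]).astype(float))],RACK,(235,212),0,0.0)
go("hammer",V("hammer",0,0),HAM,(440,188),0,0.2)
go("lamp_base",V("lamp_base",0,0),BASE,(321,179),0.018,0.12)
pickle.dump(res,open("res0.pkl","wb"))
def wire(im,c,parts,R,t,col,k):
    for q in parts:
        n=len(q)//2; u=((proj(c,q@R.T+t))*1)
        for i in range(n):
            for a,b in((i,(i+1)%n),(n+i,n+(i+1)%n),(i,n+i)):
                cv2.line(im,*[tuple(int(x) for x in ((u[j]+0.5-k[0])*k[1]*8)) for j in(a,b)],col,1,cv2.LINE_AA,3)
for n,c,off,sz in(("scene",S,(190,90),(270,200)),("top",T,(210,140),(260,125))):
    f=3 if n=="top" else 2.9
    im=cv2.resize(c["frame"][off[1]:off[1]+sz[1],off[0]:off[0]+sz[0]],None,fx=f,fy=f,interpolation=cv2.INTER_CUBIC)
    for nm,pt,z,col in(("board",BOARD+[STOP],0,(0,255,255)),("wedge",WEDGE,.018,(0,0,255)),("spare",SPARE,.018,(255,255,0)),("hammer",HAM,0,(0,255,0)),("lamp_base",BASE,.018,(255,0,255))):
        v=res[nm]; wire(im,c,pt,Rz(v[2]),np.array([v[0],v[1],z]),col,(np.array(off),f))
    cv2.imwrite(f"pics/fit_{n}.png",im)
E
python3 fit0.py
```

```text
board guess [0.59355524 0.04266354 0.        ]
board both [0.5892 0.0362 0.1593] 0.068
board S [0.5884 0.0357 0.1551] 0.03
board T [0.5892 0.0371 0.1599] 0.034
wedge both [ 0.4972  0.334  -0.0624] 0.282
wedge S [ 0.4972  0.3345 -0.0577] 0.112
wedge T [ 0.4975  0.3334 -0.0752] 0.148
spare both [ 0.5049  0.399  -0.0622] 0.316
spare S [ 0.5052  0.3986 -0.0621] 0.104
spare T [ 0.5045  0.3997 -0.0727] 0.199
rack both [ 0.4944  0.3668 -0.0813] 0.128
rack S [ 0.4931  0.3674 -0.0887] 0.065
rack T [ 0.4946  0.3663 -0.0705] 0.058
hammer both [ 0.5726 -0.4001  0.2568] 0.288
hammer S [ 0.5732 -0.4023  0.2603] 0.152
hammer T [ 0.5725 -0.3991  0.2572] 0.094
lamp_base both [0.6199 0.041  0.1441] 0.231
lamp_base S [0.6109 0.0388 0.1572] 0.168
lamp_base T [0.6206 0.0417 0.1572] 0.044
```

View pics/fit_top.png

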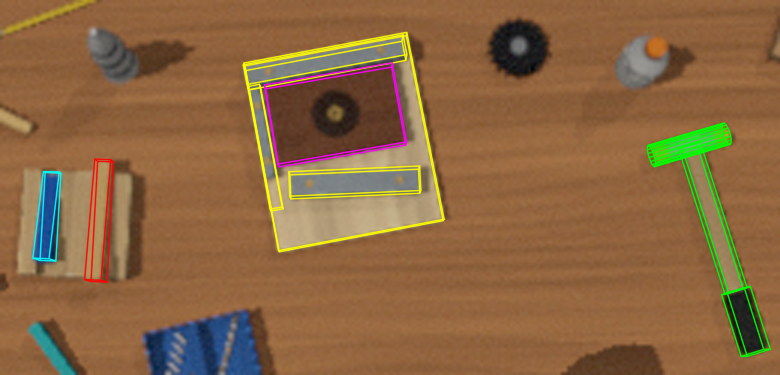

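View pics/fit_scene.png

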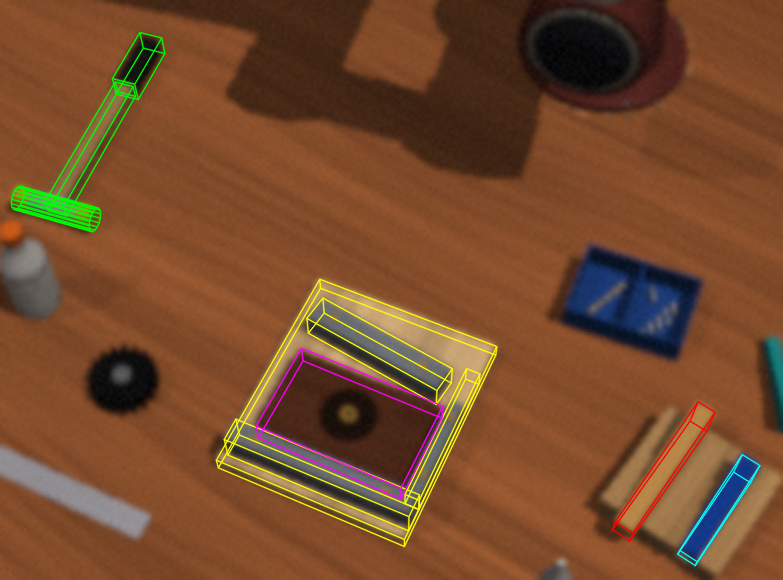

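The wireframes fit both views. Board is at (0.589, 0.036), yaw 0.158. The beech wedge stands at (0.497, 0.334), yaw about -0.065, with its tip away from the robot. The hammer head is at (0.573, -0.400). I'm now moving above the wedge.

carry_out --pt "0.74 1 0 0 0 -0.13 0.5" --pt "0.74 1 0 0 0 -0.13 0.5" --pt "0.74 1 0 0 0 -0.13 0.5" --pt "0.74 1 0 0 0 -0.13 0.5" --pt "0.74 1 0 0 0 -0.13 0.5" --pt "0.74 1 0 0 0 -0.13 0.5" --pt "0.74 1 0 0 0 -0.13 0.5" --pt "0.74 1 0 0 0 -0.13 0.5" --pt "0.74 1 0 0 0 -0.13 0.5" --pt "0.74 1 0 0 0 -0.13 0.5" --pt "0.74 1 0 0 0 -0.13 0.5" --pt "0.74 1 0 0 0 -0.13 0.5"

```text
t: 4.3
tool_pos: [0.4682, -0.2736, 0.2315]
tool_rot: [3.117, 0.387, 0.0]
contact_force: [0.2, -0.5, 0.5]
opening: 0.0429
```

carry_out --pt "0 1 0 0 0 -0.13 0.5" --pt "0 1 0 0 0 -0.13 0.5" --pt "0 1 0 0 0 -0.13 0.5" --pt "0 1 0 0 0 -0.13 0.5" --pt "0 1 0 0 0 -0.13 0.5" --pt "0 1 0 0 0 -0.13 0.5" --pt "0 1 0 0 0 -0.13 0.5" --pt "0 1 0 0 0 -0.13 0.5" --pt "0 1 0 0 0 -0.13 0.5" --pt "0 1 0 0 0 -0.13 0.5" --pt "0 1 0 0 0 -0.13 0.5" --pt "0 1 0 0 0 -0.13 0.5"

```text
t: 5.5
tool_pos: [0.4675, 0.0263, 0.2315]
tool_rot: [3.138, 0.143, 0.001]
contact_force: [0.3, 0.0, 0.6]
opening: 0.0427
```

carry_out --pt "0 1 0 0 0 -0.13 0.5" --pt "0 1 0 0 0 -0.13 0.5" --pt "0 1 0 0 0 -0.13 0.5" --pt "0 1 0 0 0 -0.13 0.5" --pt "0 1 0 0 0 -0.13 0.5" --pt "0 1 0 0 0 -0.13 0.5" --pt "0 1 0 0 0 -0.13 0.5" --pt "0 1 0 0 0 -0.13 0.5" --pt "0 1 0 0 0 -0.13 0.5" --pt "0 1 0 0 0 -0.13 0.5" --pt "0 1 0 0 0 -0.13 0.5" --pt "0 0 0 0 0 0 0.5"

```text
t: 6.7
tool_pos: [0.4672, 0.3024, 0.2313]
tool_rot: [-3.14, 0.076, 0.0]
contact_force: [0.5, -1.2, -0.1]
opening: 0.0429
```

```bash
cat > st.py <<'E'
from station import ctrl
from h import *
from scipy.spatial.transform import Rotation as Ro
o=ctrl.get_obs(); R=Ro.from_rotvec(o["tool_rot"]).as_matrix()
print("t",round(o["t"],2),"pos",o["tool_pos"].round(4),"zax",R[:,2].round(3),"yax",R[:,1].round(3),"jawyaw",round(float(np.arctan2(-R[0,1],R[1,1])),4),"F",o["contact_force"].round(1),"M",o["wrist_torque"].round(2),"open",round(o["opening"],4),"q",o["q"].round(3))
E
python3 st.py
```

```text
t 6.7 pos [0.4672 0.3024 0.2313] zax [-0.     0.001 -1.   ] yax [-0.048 -0.999 -0.001] jawyaw 3.0933 F [ 0.5 -1.2 -0.1] M [-0.03 -0.02  0.01] open 0.0429 q [ 4.400e-01 -1.110e-01  1.773e+00  1.000e-03  1.479e+00  2.059e+00]
```

carry_out --pt "0 0.67 0 0 0 -0.1 0.5" --pt "0 0.67 0 0 0 -0.07 0.5" --pt "0 0 -1 0 0 0 0.5" --pt "0 0 -1 0 0 0 0.5" --pt "0 0 -1 0 0 0 0.5" --pt "0 0 -1 0 0 0 0.5" --pt "0 0 -1 0 0 0 0.5" --pt "0 0 -1 0 0 0 0.5" --pt "0 0 -0.9 0 0 0 0.5" --pt "0 0 -0.6 0 0 0 0.5" --pt "0 0 -0.3 0 0 0 0.5" --pt "0 0 0 0 0 0 0.5"

```text
t: 7.9
tool_pos: [0.4671, 0.3332, 0.0355]
tool_rot: [3.139, -0.107, -0.002]
contact_force: [0.6, -0.4, -0.1]
opening: 0.0429
```

```bash
python3 st.py; python3 - <<'E'
from station import ctrl
import cv2
p=ctrl.get_image("scene"); cv2.imwrite("pics/s1.png",cv2.resize(p["frame"][180:330,340:540],None,fx=4,fy=4,interpolation=cv2.INTER_CUBIC))
E
```

```text
t 7.9 pos [0.4671 0.3332 0.0355] zax [-0.001 -0.001 -1.   ] yax [-0.068 -0.998  0.001] jawyaw 3.0732 F [ 0.6 -0.4 -0.1] M [ 0.01 -0.03  0.03] open 0.0429 q [ 0.49   0.136  1.873 -0.     1.134  2.129]
```

View pics/s1.png

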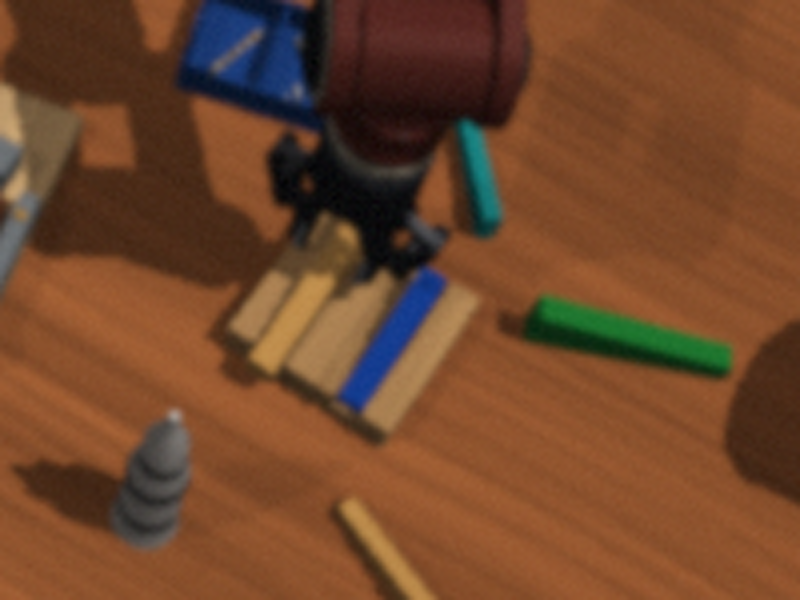

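The open jaws straddle the wedge near its butt, at about (335,235) in the crop, and stand clear of the blue wedge. I'm closing.

carry_out --pt "0 0.06 -0.04 0 0 0 0.3" --pt "0 0 0 0 0 0 0.0" --pt "0 0 0 0 0 0 0.0" --pt "0 0 0 0 0 0 0.0" --pt "0 0 0 0 0 0 0.0" --grip_force 40

```text
t: 8.45
tool_pos: [0.4686, 0.336, 0.0368]
tool_rot: [-3.138, 0.107, -0.004]
contact_force: [0.7, 0.6, 6.1]
opening: 0.0188
```

```bash
python3 st.py
```

```text
t 8.45 pos [0.4686 0.336  0.0368] zax [ 0.002  0.001 -1.   ] yax [-0.068 -0.998 -0.002] jawyaw 3.0735 F [0.7 0.6 6.1] M [ 0.07 -0.05  0.01] open 0.0188 q [0.493 0.137 1.869 0.    1.133 2.132]
```

carry_out --pt "0 0 0.3 0 0 0 0" --pt "0 0 0.7 0 0 0 0" --pt "0 0 1 0 0 0 0" --pt "0 0 1 0 0 0 0" --pt "0 0 1 0 0 0 0" --pt "0 -0.5 0 0 0 0 0" --pt "0 -1 0 0 0 0.5 0" --pt "0 -1 0 0 0 0.5 0" --pt "0 -1 0 0 0 0.5 0" --pt "0 -1 0 0 0 0.5 0" --pt "0 -1 0 0 0 0.5 0" --pt "0 -1 0 0 0 0.5 0"

```text
t: 9.65
tool_pos: [0.4661, 0.1709, 0.1334]
tool_rot: [3.119, 0.366, -0.005]
contact_force: [-1.0, 0.0, -0.2]
opening: 0.0194
```

```bash
python3 st.py; python3 - <<'E'
from station import ctrl
import cv2
p=ctrl.get_image("scene"); cv2.imwrite("pics/s2.png",cv2.resize(p["frame"][130:330,250:520],None,fx=2.9,fy=2.9,interpolation=cv2.INTER_CUBIC))
E
```

```text
t 9.65 pos [0.4661 0.1709 0.1334] zax [-0.003 -0.001 -1.   ] yax [ 0.232 -0.973  0.   ] jawyaw -2.9079 F [-1.   0.  -0.2] M [0.01 0.01 0.03] open 0.0194 q [ 0.202 -0.177  2.    -0.     1.322  1.539]
```

View pics/s2.png

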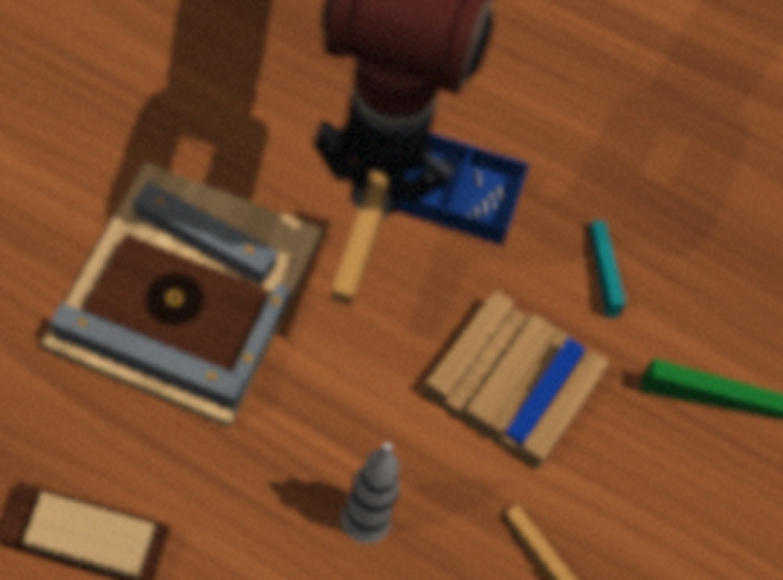

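carry_out --pt "0.08 -1 0 0 0 0.5 0" --pt "0.08 -1 0 0 0 0.5 0" --pt "0.08 -1 0 0 0 0.5 0" --pt "0.08 -1 0 0 0 0.5 0" --pt "0.08 -1 0 0 0 0.5 0" --pt "0.08 -1 0 0 0 0.5 0" --pt "0.08 -1 0 0 0 0.5 0" --pt "0.08 -1 0 0 0 0.5 0" --pt "0.08 -1 0 0 0 0.5 0" --pt "0.08 -1 0 0 0 0.5 0" --pt "0.08 -1 0 0 0 0.5 0" --pt "0.08 -1 0 0 0 0.5 0"

```text
t: 10.9
tool_pos: [0.4901, -0.1282, 0.1335]
tool_rot: [-2.871, -1.271, 0.004]
contact_force: [-0.5, 0.8, -0.6]
opening: 0.0193
```

carry_out --pt "0.08 -1 0 0 0 0.5 0" --pt "0.08 -1 0 0 0 0.5 0" --pt "0.08 -1 0 0 0 0.5 0" --pt "0.08 -1 0 0 0 0.5 0" --pt "0.08 -1 0 0 0 0.5 0" --pt "0 -0.3 0 -0.3 -0.6 0 0" --pt "0 0 -0.3 -0.46 -0.88 0 0" --pt "0 0 -0.3 -0.46 -0.88 0 0" --pt "0 0 -0.3 -0.46 -0.88 0 0" --pt "0 0 -0.3 -0.46 -0.88 0 0" --pt "0 0 -0.3 -0.46 -0.88 0 0" --pt "0 0 -0.3 -0.46 -0.88 0 0"

```text
t: 12.1
tool_pos: [0.5, -0.2592, 0.0885]
tool_rot: [2.175, 1.306, 0.457]
contact_force: [0.3, -0.4, 0.4]
opening: 0.0189
```

```bash
python3 st.py; python3 - <<'E'
from station import ctrl
import cv2
p=ctrl.get_image("scene"); cv2.imwrite("pics/s3.png",cv2.resize(p["frame"][60:260,140:410],None,fx=2.9,fy=2.9,interpolation=cv2.INTER_CUBIC))
E
```

```text
t 12.1 pos [ 0.5    -0.2592  0.0885] zax [ 0.547 -0.285 -0.787] yax [ 0.694 -0.372  0.616] jawyaw -2.0622 F [ 0.3 -0.4  0.4] M [0.21 0.31 0.06] open 0.0189 q [-0.668 -0.323  2.31   0.236  0.511 -0.347]
```

View pics/s3.png

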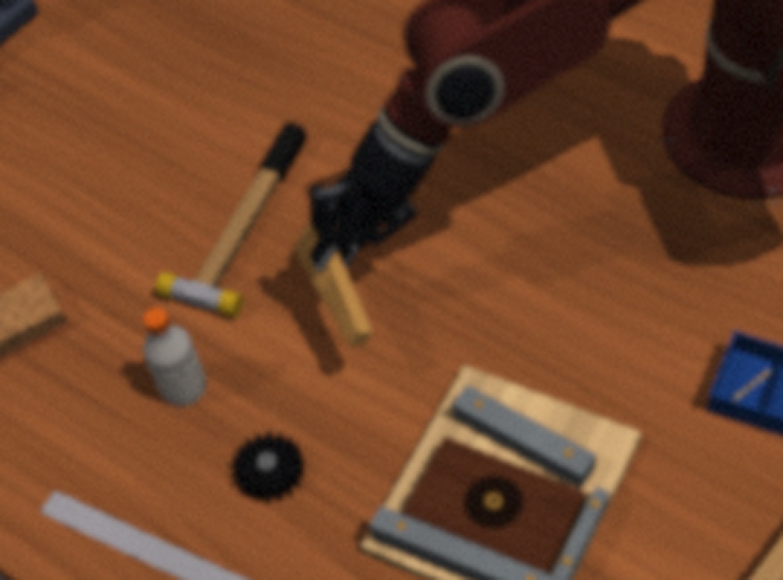

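carry_out --pt "0 0 -0.6 -0.46 -0.88 0 0" --pt "0 0 -0.8 0 0 0 0" --pt "0 0 -0.6 0 0 0 0" --pt "0 0 -0.4 0 0 0 0" --pt "0 0 0 0 0 0 0"

```text
t: 12.65
tool_pos: [0.4998, -0.2583, 0.027]
tool_rot: [2.101, 1.262, 0.51]
contact_force: [0.4, -0.0, -0.3]
opening: 0.0194
```

```bash
python3 st.py
```

```text
t 12.65 pos [ 0.4998 -0.2583  0.027 ] zax [ 0.609 -0.315 -0.728] yax [ 0.641 -0.345  0.685] jawyaw -2.0638 F [ 0.4 -0.  -0.3] M [0.19 0.38 0.01] open 0.0194 q [-0.678 -0.198  2.373  0.562  0.259 -0.683]
```

carry_out --pt "0 0 0 0 0 0 0.4" --pt "0 0 0 0 0 0 0.4" --pt "0 0 0 0 0 0 0.4" --pt "-0.2 0.1 0.24 0 0 0 0.4" --pt "-0.4 0.2 0.48 0 0 0 0.4" --pt "-0.6 0.31 0.73 0 0 0 0.4" --pt "-0.6 0.31 0.73 0 0 0 0.4" --pt "-0.6 0.31 0.73 0 0 0 0.4"

```text
t: 13.45
tool_pos: [0.4411, -0.2288, 0.1041]
tool_rot: [2.094, 1.258, 0.511]
contact_force: [1.3, -0.0, -0.2]
opening: 0.0342
```

```bash
python3 st.py; python3 - <<'E'
from station import ctrl
import cv2
p=ctrl.get_image("scene"); cv2.imwrite("pics/s4.png",cv2.resize(p["frame"][60:260,140:410],None,fx=2.9,fy=2.9,interpolation=cv2.INTER_CUBIC))
E
```

```text
t 13.45 pos [ 0.4411 -0.2288  0.1041] zax [ 0.612 -0.319 -0.723] yax [ 0.638 -0.341  0.691] jawyaw -2.0624 F [ 1.3 -0.  -0.2] M [0.13 0.26 0.03] open 0.0342 q [-0.724 -0.659  2.525  0.323  0.552 -0.448]
```

View pics/s4.png

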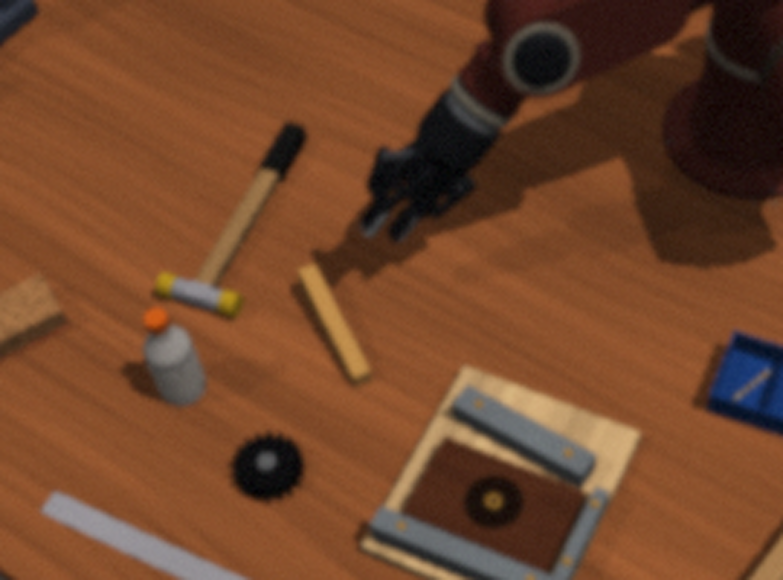

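```bash
cat > wfit.py <<'E'
from station import ctrl
from h import *
import pickle,sys
def wfit(guess,pics=None,views_out=None):
    S=ctrl.get_image("scene");T=ctrl.get_image("top"); V=[]
    for c in(S,T):
        g=proj(c,[[guess[0],guess[1],0.015]])[0]; best=None
        for t in ctrl.trace(c,"wedge"):
            r=np.array(t["rect"])*[640,400,640,400]; cc=r[:2]+r[2:]/2
            if np.linalg.norm(cc-g)<15: best=t["mask"]; print("p",round(t["p"],2),int(best.sum()));break
        if best is not None: V.append((c,best.astype(float)))
    UP=np.eye(3); FL=np.array([[1,0,0],[0,0,1],[0,-1,0.]]) # local y->-z, z->+y
    FL2=np.array([[1,0,0],[0,0,-1],[0,1,0.]])
    out={}
    for nm,Rp,z in(("up",UP,0),("flat",FL,.01),("flat_other",FL2,.01),("sloped_down",np.diag([1,-1,-1.]),.031)):
        b=None
        for y in(guess[2],):
            v,c=fit(V,WEDGE,[guess[0],guess[1],y],z,Rp)
            if b is None or c<b[1]: b=(v,c)
        out[nm]=b; print(nm,b[0].round(4),round(b[1],3))
    return out,S,T,V
if __name__=="__main__":
    out,S,T,V=wfit([float(a) for a in sys.argv[1:4]])
    g=proj(T,[[float(sys.argv[1]),float(sys.argv[2]),0]])[0].astype(int)
    a=T["frame"][g[1]-30:g[1]+30,g[0]-40:g[0]+40]
    g=proj(S,[[float(sys.argv[1]),float(sys.argv[2]),0]])[0].astype(int)
    b=S["frame"][g[1]-30:g[1]+30,g[0]-40:g[0]+40]
    cv2.imwrite(sys.argv[4],cv2.resize(np.hstack([b,a]),None,fx=5,fy=5,interpolation=cv2.INTER_CUBIC))
E
python3 wfit.py 0.514 -0.23 1.09 pics/w4.png
```

```text
p 0.88 393
p 0.86 279
up [ 0.5241 -0.2414  1.0704] 0.222
flat [ 0.5373 -0.2488  1.1438] 0.71
flat_other [ 0.5112 -0.2347  1.0139] 0.705
sloped_down [ 0.5244 -0.241   1.0789] 0.292
```

View pics/w4.png

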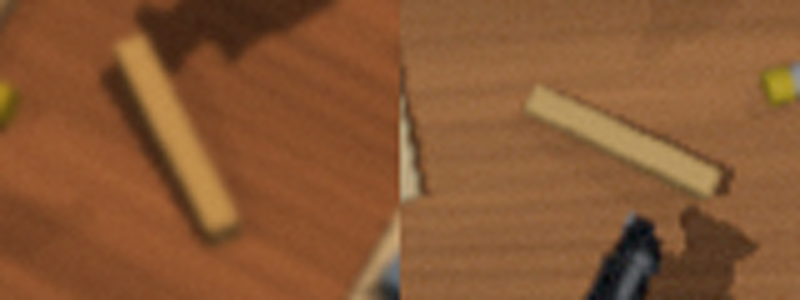

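The wedge swung back onto its straight edge: the upright fit costs 0.22 against 0.70 for flat. I'll tip it towards the robot by pushing near its top with the closed fingers from the far side.

carry_out --pt "0.3 -0.15 0.2 0.46 0.88 0 0" --pt "0.53 -0.27 0.1 0.46 0.88 0 0" --pt "0.6 -0.3 0 0.46 0.88 0 0" --pt "0.6 -0.3 0 0.46 0.88 0 0" --pt "0.6 -0.3 0 0.46 0.88 0 0" --pt "0.6 -0.3 0 0.46 0.88 0 0" --pt "0.6 -0.3 0 0.46 0.88 0 0" --pt "0.5 -0.2 0 0.28 0.55 0 0" --pt "0 0 -0.5 0 0 0 0" --pt "0 0 -0.9 0 0 0 0" --pt "0 0 -0.9 0 0 0 0" --pt "0 0 0 0 0 0 0"

```text
t: 14.9
tool_pos: [0.5456, -0.279, 0.0457]
tool_rot: [-2.687, -1.615, 0.002]
contact_force: [-0.3, 0.8, 0.2]
opening: 0.0001
```

```bash
python3 st.py
```

```text
t 14.9 pos [ 0.5456 -0.279   0.0457] zax [-0.005  0.005 -1.   ] yax [ 0.883 -0.47  -0.006] jawyaw -2.0596 F [-0.3  0.8  0.2] M [ 0.01 -0.01  0.02] open 0.0001 q [-5.950e-01  2.080e-01  1.771e+00  1.000e-03  1.169e+00 -1.070e-01]
```

carry_out --pt "0 0 -0.5 0 0 0 0" --pt "0 0 -0.14 0 0 0 0" --pt "-0.28 0.154 0 0 0 0 0" --pt "-0.28 0.154 0 0 0 0 0" --pt "-0.28 0.154 0 0 0 0 0" --pt "-0.28 0.154 0 0 0 0 0" --pt "-0.28 0.154 0 0 0 0 0" --pt "-0.28 0.154 0 0 0 0 0" --pt "0 0 0 0 0 0 0"

```text
t: 15.8
tool_pos: [0.5068, -0.2582, 0.0369]
tool_rot: [2.69, 1.616, 0.005]
contact_force: [0.5, 0.1, -0.1]
opening: 0.0002
```

```bash
python3 st.py; python3 - <<'E'
from station import ctrl
import cv2
p=ctrl.get_image("scene"); cv2.imwrite("pics/s5.png",cv2.resize(p["frame"][60:260,140:410],None,fx=2.9,fy=2.9,interpolation=cv2.INTER_CUBIC))
E
```

```text
t 15.8 pos [ 0.5068 -0.2582  0.0369] zax [ 0.004 -0.002 -1.   ] yax [ 0.883 -0.47   0.005] jawyaw -2.0599 F [ 0.5  0.1 -0.1] M [-0.04 -0.    0.02] open 0.0002 q [-6.030e-01  1.190e-01  1.889e+00  1.000e-03  1.129e+00 -1.140e-01]
```

View pics/s5.png

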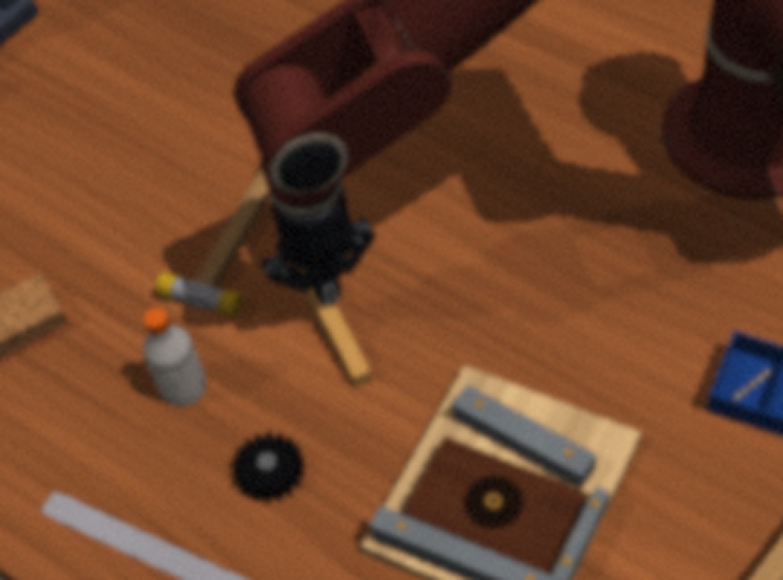

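carry_out --pt "0 0 0.8 0 0 0 0" --pt "0.6 -0.33 0 0 0 0 0" --pt "0.6 -0.33 0 0 0 0 0" --pt "0.6 -0.33 0 0 0 0 0" --pt "0 0 -0.5 0 0 0 0" --pt "0 0 -0.5 0 0 0 0" --pt "0 0 -0.24 0 0 0 0" --pt "0 0 0 0 0 0 0"

```text
t: 16.65
tool_pos: [0.5507, -0.2822, 0.0233]
tool_rot: [-2.693, -1.617, -0.002]
contact_force: [-0.4, -0.9, 0.2]
opening: -0.0003
```

```bash
python3 st.py; python3 - <<'E'
from station import ctrl
import cv2
for n in("scene","top"):
    p=ctrl.get_image(n)
    from h import proj
    g=proj(p,[[.524,-.241,0]])[0].astype(int); print(g)
    cv2.imwrite(f"pics/x_{n}.png",cv2.resize(p["frame"][g[1]-40:g[1]+40,g[0]-50:g[0]+50],None,fx=6,fy=6,interpolation=cv2.INTER_CUBIC))
E
```

```text
t 16.65 pos [ 0.5507 -0.2822  0.0233] zax [ 0.001  0.001 -1.   ] yax [ 0.883 -0.47   0.   ] jawyaw -2.0598 F [-0.4 -0.9  0.2] M [-0.    0.03 -0.  ] open -0.0003 q [-5.940e-01  2.480e-01  1.767e+00  1.000e-03  1.126e+00 -1.060e-01]
[255 175]
[396 202]
```

View pics/x_scene.png

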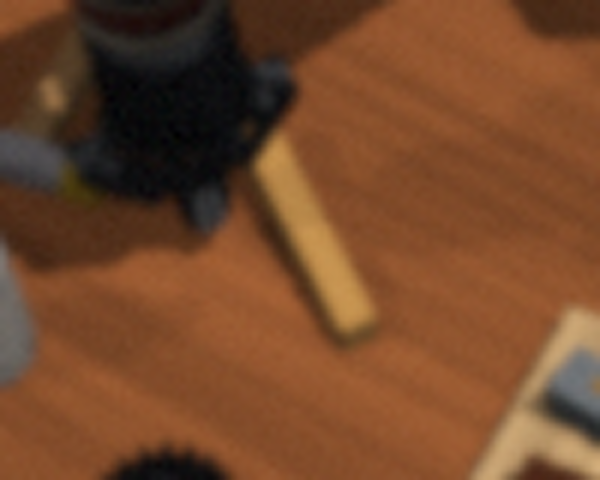

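View pics/x_top.png

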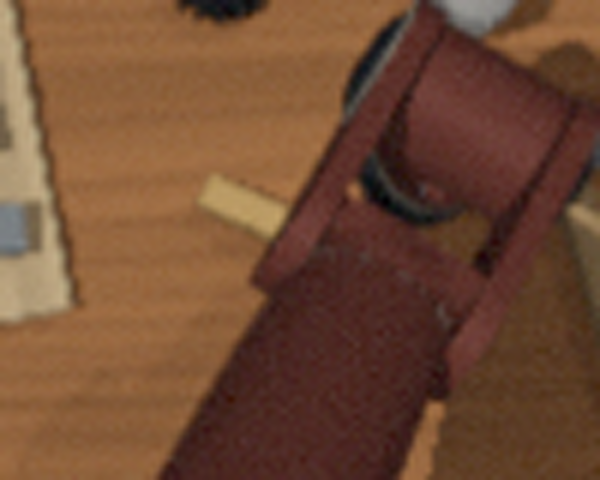

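carry_out --pt "0 0 0.15 0 0 0 0" --pt "-0.28 0.154 0 0 0 0 0" --pt "-0.28 0.154 0 0 0 0 0" --pt "-0.28 0.154 0 0 0 0 0"

```text
t: 17.15
tool_pos: [0.5311, -0.2717, 0.0301]
tool_rot: [2.689, 1.615, 0.005]
contact_force: [-0.7, 0.2, -0.7]
opening: -0.0001
```

carry_out --pt "-0.28 0.154 0 0 0 0 0" --pt "-0.28 0.154 0 0 0 0 0"

```text
t: 17.35
tool_pos: [0.5194, -0.2654, 0.032]
tool_rot: [2.685, 1.612, 0.01]
contact_force: [4.4, -1.6, 9.7]
opening: 0.0003
```

```bash
python3 st.py; python3 - <<'E'
from station import ctrl
import cv2
for n in("scene",):
    p=ctrl.get_image(n)
    from h import proj
    g=proj(p,[[.524,-.241,0]])[0].astype(int); print(g)
    cv2.imwrite(f"pics/y_{n}.png",cv2.resize(p["frame"][g[1]-40:g[1]+40,g[0]-50:g[0]+50],None,fx=6,fy=6,interpolation=cv2.INTER_CUBIC))
E
```

```text
t 17.35 pos [ 0.5194 -0.2654  0.032 ] zax [ 0.011 -0.005 -1.   ] yax [ 0.883 -0.47   0.012] jawyaw -2.0601 F [ 4.4 -1.6  9.7] M [-0.17 -0.61 -0.08] open 0.0003 q [-0.601  0.153  1.86   0.002  1.116 -0.112]
[255 175]
```

View pics/y_scene.png

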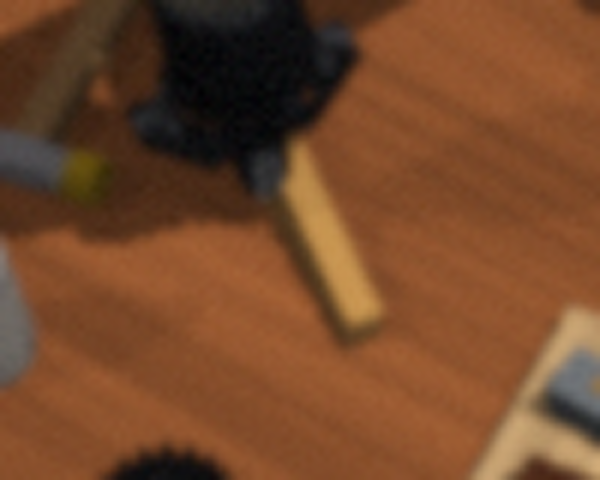

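carry_out --pt "0.5 -0.27 0 0 0 0 0" --pt "0.5 -0.27 0 0 0 0 0" --pt "0 0 -0.5 0 0 0 0" --pt "0 0 0 0 0 0 0"

```text
t: 17.8
tool_pos: [0.5408, -0.2766, 0.0148]
tool_rot: [2.693, 1.618, 0.002]
contact_force: [-0.4, -0.2, -1.0]
opening: 0.0001
```

```bash
python3 st.py
```

```text
t 17.8 pos [ 0.5408 -0.2766  0.0148] zax [ 0.001  0.001 -1.   ] yax [ 0.883 -0.47   0.001] jawyaw -2.0598 F [-0.4 -0.2 -1. ] M [ 0.05  0.02 -0.01] open 0.0001 q [-5.960e-01  2.370e-01  1.798e+00  1.000e-03  1.107e+00 -1.070e-01]
```

carry_out --pt "0 0 0.25 0 0 0 0" --pt "-0.35 0.19 0 0 0 0 0" --pt "-0.35 0.19 -0.05 0 0 0 0" --pt "-0.35 0.19 -0.05 0 0 0 0"

```text
t: 18.2
tool_pos: [0.5155, -0.263, 0.0212]
tool_rot: [2.689, 1.615, 0.005]
contact_force: [-0.7, -0.5, 1.9]
opening: 0.0004
```

carry_out --pt "-0.35 0.19 -0.05 0 0 0 0"

```text
t: 18.3
tool_pos: [0.509, -0.2596, 0.0222]
tool_rot: [2.685, 1.613, 0.009]
contact_force: [2.0, -0.4, 11.1]
opening: -0.0002
```

```bash
python3 st.py; python3 - <<'E'
from station import ctrl
import cv2
for n in("scene",):
    p=ctrl.get_image(n)
    from h import proj
    g=proj(p,[[.524,-.241,0]])[0].astype(int); print(g)
    cv2.imwrite(f"pics/z_{n}.png",cv2.resize(p["frame"][g[1]-40:g[1]+40,g[0]-50:g[0]+50],None,fx=6,fy=6,interpolation=cv2.INTER_CUBIC))
E
```

```text
t 18.3 pos [ 0.509  -0.2596  0.0222] zax [ 0.01  -0.005 -1.   ] yax [ 0.883 -0.47   0.011] jawyaw -2.06 F [ 2.  -0.4 11.1] M [ 0.21 -0.12  0.  ] open -0.0002 q [-0.603  0.143  1.892  0.002  1.096 -0.114]
[255 175]
```

View pics/z_scene.png

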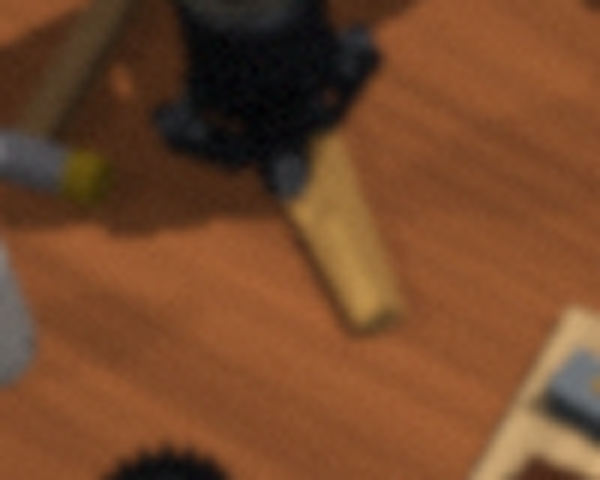

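It has toppled flat towards the robot: the tapered face now shows from (310,150) to (385,320) in the crop. I'll lift, back off and measure.

carry_out --pt "0 0 0.6 0 0 0 0" --pt "0 0 1 0 0 0 0.7" --pt "0 -1 1 0 0 0 0.7" --pt "0 -1 1 0 0 0 0.7" --pt "0 -1 0 0 0 0 0.7" --pt "-0.8 -1 0 0 0 0 0.7" --pt "-0.8 -1 0 0 0 0 0.7" --pt "-0.5 -1 0 0 0 0 0.7"

```text
t: 19.15
tool_pos: [0.4537, -0.4092, 0.11]
tool_rot: [2.69, 1.615, 0.005]
contact_force: [0.3, -0.5, -0.1]
opening: 0.0597
```

```bash
python3 st.py; python3 wfit.py 0.514 -0.235 1.07 pics/w5.png
```

```text
t 19.15 pos [ 0.4537 -0.4092  0.11  ] zax [ 0.004 -0.002 -1.   ] yax [ 0.883 -0.47   0.005] jawyaw -2.0601 F [ 0.3 -0.5 -0.1] M [-0.    0.01 -0.02] open 0.0597 q [-0.857  0.12   1.751  0.002  1.266 -0.368]
p 0.92 430
p 0.66 357
up [ 0.5034 -0.2267  1.0369] 0.603
flat [ 0.5155 -0.2352  1.084 ] 0.178
flat_other [ 0.4891 -0.2189  0.9348] 0.178
sloped_down [ 0.5053 -0.226   1.0701] 0.583
```

View pics/w5.png

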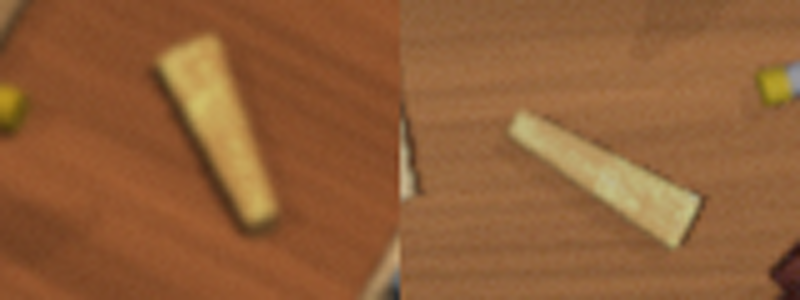

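carry_out --pt "0.18 0.98 0 0 0 0 0.7" --pt "0.18 0.98 0 0 0 0 0.7" --pt "0.18 0.98 0 0 0 0 0.7" --pt "0.18 0.98 0 0 0 0 0.7" --pt "0.18 0.98 0 0 0 0 0.7" --pt "0.18 0.98 0 0 0 0 0.7" --pt "0 0 -0.8 0 0 0 0.7" --pt "0 0 -1 0 0 0 0.7" --pt "0 0 -1 0 0 0 0.7" --pt "0 0 0 0 0 0 0.7"

```text
t: 20.35
tool_pos: [0.4797, -0.2585, 0.0359]
tool_rot: [-2.689, -1.618, -0.0]
contact_force: [-0.6, 0.3, -0.7]
opening: 0.0597
```

```bash
python3 st.py
```

```text
t 20.35 pos [ 0.4797 -0.2585  0.0359] zax [-0.002  0.003 -1.   ] yax [ 0.884 -0.468 -0.003] jawyaw -2.0581 F [-0.6  0.3 -0.7] M [-0.06  0.01  0.03] open 0.0597 q [-0.632  0.072  1.942  0.002  1.131 -0.145]
```

carry_out --pt "0 -0.14 -0.6 0 0 0 0.7" --pt "0 0 -0.4 0 0 0 0.7" --pt "0 0 -0.16 0 0 0 0.7" --pt "0 0 0 0 0 0 0.7"

```text
t: 20.75
tool_pos: [0.4821, -0.2652, 0.0104]
tool_rot: [2.69, 1.616, 0.005]
contact_force: [-0.6, 0.3, 0.1]
opening: 0.0603
```

carry_out --pt "0 0 0 0 0 0 0.4" --pt "0 0 0 0 0 0 0.2" --pt "0 0 0 0 0 0 0.2" --pt "0 0 0 0 0 0 0.2" --pt "0 0 0 0 0 0 0.2" --grip_force 40

```text
t: 21.25
tool_pos: [0.4831, -0.266, 0.0119]
tool_rot: [2.688, 1.614, 0.006]
contact_force: [-0.2, -1.3, 4.4]
opening: 0.036
```

```bash
python3 st.py
```

```text
t 21.25 pos [ 0.4831 -0.266   0.0119] zax [ 0.007 -0.003 -1.   ] yax [ 0.883 -0.47   0.008] jawyaw -2.0598 F [-0.2 -1.3  4.4] M [-0.07  0.01  0.03] open 0.036 q [-6.390e-01  1.180e-01  1.940e+00  1.000e-03  1.076e+00 -1.510e-01]
```

carry_out --pt "0 0 0.3 0 0 0 0.2" --pt "0 0 0.7 0 0 0 0.2" --pt "0 0 1 0 0 0 0.2" --pt "0 0 0.8 0 0 0 0.2" --pt "0 0 0 0 0 0 0.2"

```text
t: 21.75
tool_pos: [0.4839, -0.2665, 0.0839]
tool_rot: [2.685, 1.613, 0.008]
contact_force: [-0.2, -0.3, -1.0]
opening: 0.0359
```

```bash
python3 st.py; python3 - <<'E'
from station import ctrl
import cv2
from h import proj
for n in("scene","top"):
    p=ctrl.get_image(n)
    g=proj(p,[[.52,-.2,0.06]])[0].astype(int); print(g)
    cv2.imwrite(f"pics/a_{n}.png",cv2.resize(p["frame"][g[1]-40:g[1]+40,g[0]-50:g[0]+50],None,fx=6,fy=6,interpolation=cv2.INTER_CUBIC))
E
```

```text
t 21.75 pos [ 0.4839 -0.2665  0.0839] zax [ 0.009 -0.005 -1.   ] yax [ 0.883 -0.47   0.011] jawyaw -2.0597 F [-0.2 -0.3 -1. ] M [-0.02 -0.04 -0.02] open 0.0359 q [-6.390e-01  1.300e-02  1.912e+00  1.000e-03  1.206e+00 -1.500e-01]
[264 169]
[388 201]
```

View pics/a_scene.png

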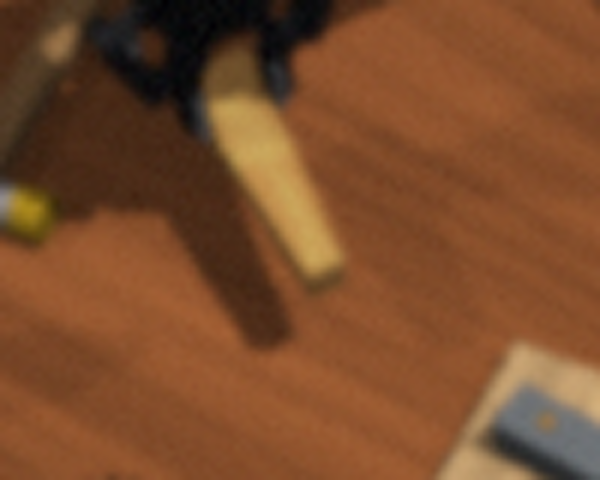

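View pics/a_top.png

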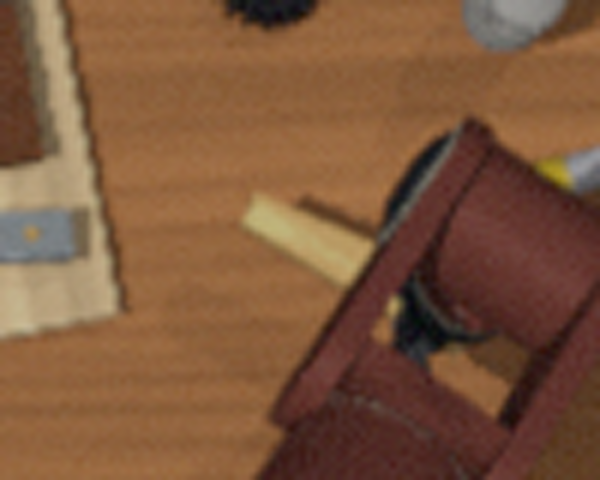

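```bash
cat > hand.py <<'E'
from station import ctrl
from h import *
import sys
from scipy.spatial.transform import Rotation as Ro
# args: x y yaw (straight mid pt), zmid , cut (local x beyond which to compare)
x,y,yaw,z,cut=map(float,sys.argv[1:6])
FL=np.array([[1,0,0],[0,0,1],[0,-1,0.]])
V=[]
for n in("scene","top"):
    c=ctrl.get_image(n); g=proj(c,[[x+.04*np.cos(yaw),y+.04*np.sin(yaw),z]])[0]; m=None
    for t in ctrl.trace(c,"wedge"):
        r=np.array(t["rect"])*[640,400,640,400]; cc=r[:2]+r[2:]/2
        if np.linalg.norm(cc-g)<22: m=t["mask"].astype(float); print(n,round(t["p"],2),r.round()); break
    if m is None: print(n,"none"); continue
    # window: polygon around local x>cut
    e=np.array([[cut,-40],[110,-40],[110,80],[cut,80]])/1000
    u=np.array([np.cos(yaw),np.sin(yaw)]);nn=np.array([-u[1],u[0]])
    P=np.c_[np.array([x,y])+e[:,:1]*u+e[:,1:]*nn,np.full(4,z)]
    w=np.zeros((400,640),np.uint8); cv2.fillConvexPoly(w,proj(c,P).round().astype(np.int32),1)
    V.append((c,m*w,w))
def cost(v):
    s=0
    for c,m,w in V:
        r=render(c,WEDGE,Rz(v[2])@FL,np.array([v[0],v[1],z]))*w
        s+=np.abs(r-m).sum()/m.sum()
    return s
v=np.array([x,y,yaw])
for st in(.008,.003,.001):
    sim=np.vstack([v]+[v+np.eye(3)[i]*(st if i<2 else 5*st) for i in range(3)])
    v=minimize(cost,v,method="Nelder-Mead",options=dict(initial_simplex=sim,xatol=2e-5,fatol=1e-4,maxiter=200)).x
print("wedge",v.round(4),"cost",round(cost(v),3))
o=ctrl.get_obs(); R=Ro.from_rotvec(o["tool_rot"]).as_matrix(); jy=np.arctan2(-R[0,1],R[1,1])
d=o["tool_pos"][:2]-v[:2]; u=np.array([np.cos(v[2]),np.sin(v[2])]);nn=np.array([-u[1],u[0]])
print("tcp in wedge frame (x along, z across) mm",(d@u*1e3).round(1),(d@nn*1e3).round(1),"jaw-wedge yaw",round((jy-v[2]+np.pi/2)%np.pi-np.pi/2,3))
np.save("inhand.npy",v)
E
python3 hand.py 0.5165 -0.239 1.08 0.082 -5
```

```text
scene 0.55 [250. 138.  21.  40.]
top 0.68 [379. 194.  26.  21.]
wedge [ 0.5188 -0.2355  1.1465] cost 0.359
tcp in wedge frame (x along, z across) mm -42.0 22.2 jaw-wedge yaw -0.065
```

carry_out --pt "0.44 0.82 0 0 0 0.72 0.2" --pt "0.44 0.82 0 0 0 0.72 0.2" --pt "0.44 0.82 0 0 0 0.72 0.2" --pt "0.44 0.82 0 0 0 0.72 0.2" --pt "0.44 0.82 0 0 0 0.72 0.2" --pt "0.44 0.82 0 0 0 0.72 0.2" --pt "0.44 0.82 0 0 0 0.72 0.2" --pt "0.44 0.82 0 0 0 0.72 0.2" --pt "0 0 0 0 0 0 0.2"

```text
t: 22.95
tool_pos: [0.5705, -0.0992, 0.0797]
tool_rot: [2.118, 2.318, 0.007]
contact_force: [0.3, -0.2, -0.9]
opening: 0.0364
```

```bash
python3 st.py; python3 hand.py 0.586 -0.056 1.728 0.082 -5;  python3 - <<'E'
from station import ctrl
import cv2
from h import proj
for n in("scene","top"):
    p=ctrl.get_image(n)
    g=proj(p,[[.56,-.03,0.06]])[0].astype(int); print(g)
    cv2.imwrite(f"pics/b_{n}.png",cv2.resize(p["frame"][g[1]-40:g[1]+40,g[0]-50:g[0]+50],None,fx=6,fy=6,interpolation=cv2.INTER_CUBIC))
E
```

```text
t 22.95 pos [ 0.5705 -0.0992  0.0797] zax [ 0.004  0.002 -1.   ] yax [0.996 0.09  0.004] jawyaw -1.4805 F [ 0.3 -0.2 -0.9] M [-0.01 -0.   -0.02] open 0.0364 q [-0.302  0.084  1.845  0.003  1.209 -0.394]
scene 0.93 [279. 189.  34.  23.]
top 0.51 [330. 185.  31.   9.]
wedge [ 0.5866 -0.0611  1.7372] cost 0.818
tcp in wedge frame (x along, z across) mm -37.4 23.5 jaw-wedge yaw -0.081
[301 203]
[341 192]
```

View pics/b_scene.png

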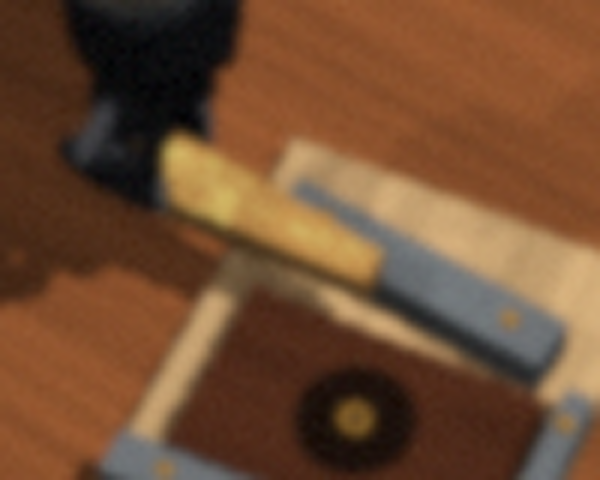

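View pics/b_top.png

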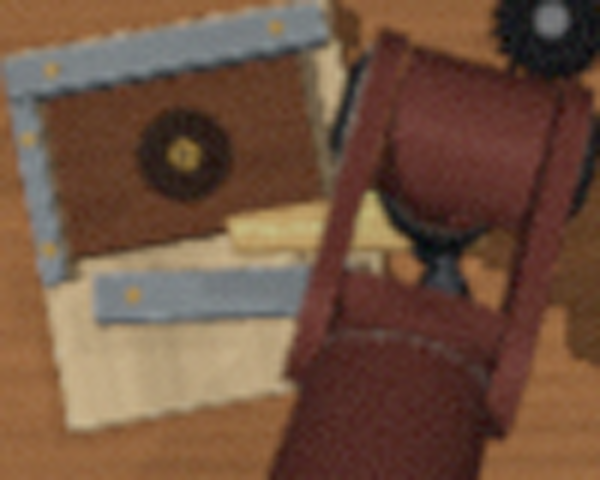

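```bash
cat > ov.py <<'E'
from station import ctrl
from h import *
import sys
FL=np.array([[1,0,0],[0,0,1],[0,-1,0.]])
def wire(im,c,parts,R,t,col,k):
    for q in parts:
        n=len(q)//2; u=proj(c,q@R.T+t)
        for i in range(n):
            for a,b in((i,(i+1)%n),(n+i,n+(i+1)%n),(i,n+i)):
                cv2.line(im,*[tuple(int(x) for x in ((u[j]+0.5-k[0])*k[1]*8)) for j in(a,b)],col,1,cv2.LINE_AA,3)
def crop(c,ctr,hw,hh,f):
    g=proj(c,[ctr])[0].astype(int); off=g-[hw,hh]
    im=cv2.resize(c["frame"][off[1]:off[1]+2*hh,off[0]:off[0]+2*hw],None,fx=f,fy=f,interpolation=cv2.INTER_CUBIC)
    return im,(off,f)
B=np.array([.5892,.0362,0]);BY=.158
E
python3 - <<'E'
from ov import *
o=ctrl.get_obs(); tp=o["tool_pos"]; yaw=1.731
u=np.array([np.cos(yaw),np.sin(yaw),0]);n=np.array([-u[1],u[0],0])
S=ctrl.get_image("scene");T=ctrl.get_image("top")
ims=[]
for c in(S,T):
    im,k=crop(c,[.575,-.04,.06],40,30,8)
    t=tp*[1,1,0]+.042*u-.0186*n+[0,0,tp[2]-.0019]
    wire(im,c,WEDGE,Rz(yaw)@FL,t,(0,0,255),k)
    wire(im,c,[BOARD[2]],Rz(BY),B,(0,255,255),k)
    ims.append(im[:480,:])
cv2.imwrite("pics/ovS.png",ims[0]);cv2.imwrite("pics/ovT.png",ims[1])
E
```

```text
(no output)
```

View pics/ovS.png

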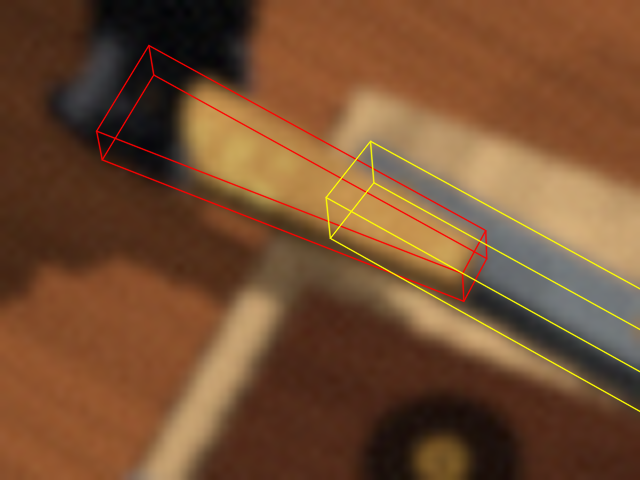

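View pics/ovT.png

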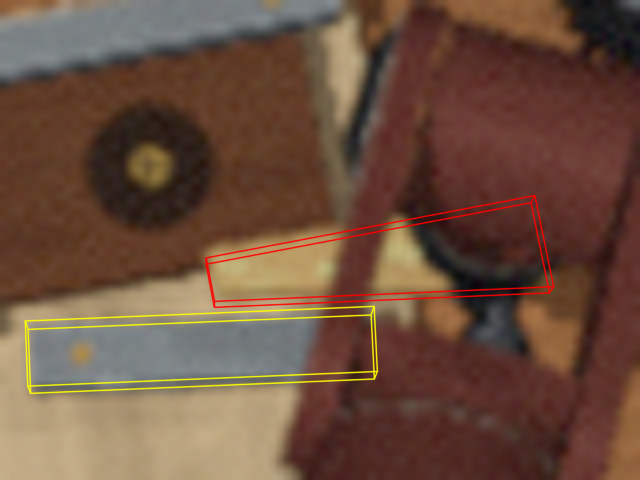

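carry_out --pt "-0.05 -0.5 -0.4 0 0 0 0.2" --pt "0 0 -0.4 0 0 0 0.2" --pt "0 0 0 0 0 0 0.2"

```text
t: 23.65
tool_pos: [0.5672, -0.114, 0.0581]
tool_rot: [-2.124, -2.314, -0.004]
contact_force: [0.1, 0.1, -1.3]
opening: 0.0362
```

```bash
python3 st.py; cat > ovw.py <<'E'
from ov import *
import sys
o=ctrl.get_obs(); tp=o["tool_pos"]
from scipy.spatial.transform import Rotation as Ro
R=Ro.from_rotvec(o["tool_rot"]).as_matrix(); jy=np.arctan2(-R[0,1],R[1,1])%np.pi; yaw=jy+.07
u=np.array([np.cos(yaw),np.sin(yaw),0]);n=np.array([-u[1],u[0],0])
dx,dy=[float(a)/1000 for a in sys.argv[1:3]]
ims=[]
for nm in("scene","top"):
    c=ctrl.get_image(nm)
    im,k=crop(c,[.575,-.04,.05],40,30,8)
    t=tp*[1,1,0]+.042*u-.0186*n+[dx,dy,tp[2]-.0019]
    wire(im,c,WEDGE,Rz(yaw)@FL,t,(0,0,255),k)
    wire(im,c,[BOARD[2]],Rz(BY),B,(0,255,255),k)
    ims.append(im[:,40:440 if nm=="top" else 600])
im=np.hstack([ims[0][:,80:],ims[1][:480]]); print(im.shape); cv2.imwrite(sys.argv[3],im[:,:800] if im.shape[1]>800 else im)
d=(t-B); c_,s_=np.cos(BY),np.sin(BY); print("wedge in board: x,y mm",((c_*d[0]+s_*d[1])*1e3).round(1),((-s_*d[0]+c_*d[1])*1e3).round(1),"yaw-rel",round(yaw-np.pi/2-BY,3))
E
python3 ovw.py 4.5 -3 pics/ov2.png
```

```text
t 23.65 pos [ 0.5672 -0.114   0.0581] zax [ 0.001  0.003 -1.   ] yax [0.996 0.086 0.001] jawyaw -1.4851 F [ 0.1  0.1 -1.3] M [-0.03  0.03  0.01] open 0.0362 q [-0.328  0.113  1.855  0.003  1.174 -0.415]
(480, 880, 3)
wedge in board: x,y mm -22.7 -106.6 yaw-rel -0.002
```

View pics/ov2.png

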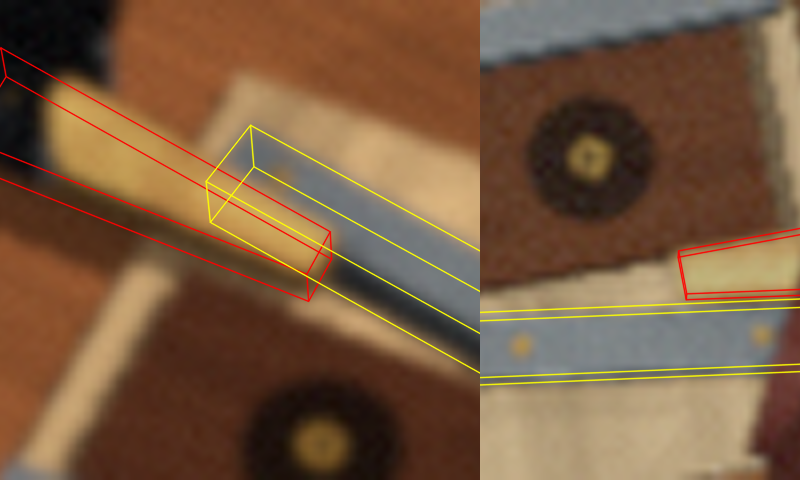

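carry_out --pt "0 0 -0.4 0 0 0 0.2" --pt "0 0 -0.3 0 0 0 0.2" --pt "0 0 -0.2 0 0 0 0.2" --pt "0 0 -0.1 0 0 0 0.2" --pt "0 0 0 0 0 0 0.2"

```text
t: 24.25
tool_pos: [0.5687, -0.1136, 0.0351]
tool_rot: [2.121, 2.314, 0.006]
contact_force: [0.1, -0.0, -0.0]
opening: 0.0364
```

```bash
python3 st.py; python3 ovw.py 4.5 -3 pics/ov3.png
```

```text
t 24.25 pos [ 0.5687 -0.1136  0.0351] zax [ 0.004  0.001 -1.   ] yax [0.996 0.087 0.004] jawyaw -1.4837 F [ 0.1 -0.  -0. ] M [-0.02 -0.03 -0.03] open 0.0364 q [-0.327  0.147  1.862  0.003  1.129 -0.415]
(480, 880, 3)
wedge in board: x,y mm -21.2 -106.4 yaw-rel -0.001
```

View pics/ov3.png

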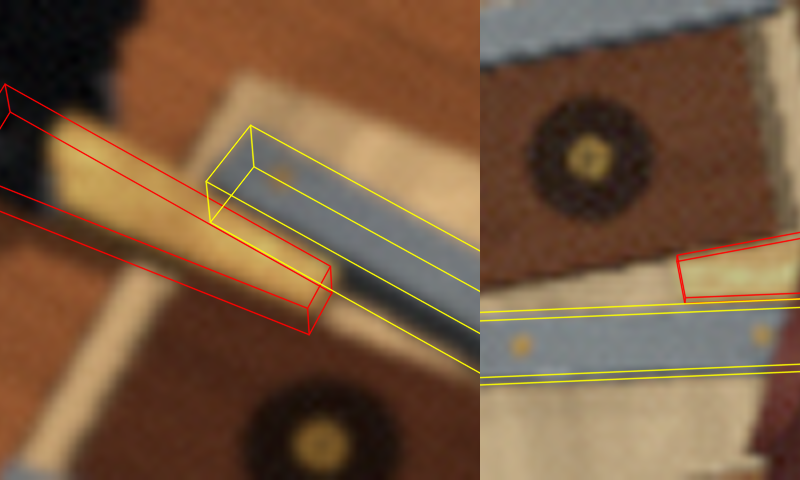

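carry_out --pt "0 0 -0.12 0 0 0 0.2" --pt "0 0 -0.08 0 0 0 0.2" --pt "0 0 0 0 0 0 0.2"

```text
t: 24.65
tool_pos: [0.5689, -0.1138, 0.0305]
tool_rot: [2.121, 2.314, 0.007]
contact_force: [-0.3, 0.3, -0.8]
opening: 0.0361
```

```bash
python3 st.py
```

```text
t 24.65 pos [ 0.5689 -0.1138  0.0305] zax [ 0.005  0.001 -1.   ] yax [0.996 0.087 0.005] jawyaw -1.4838 F [-0.3  0.3 -0.8] M [-0.02 -0.01  0.02] open 0.0361 q [-0.327  0.153  1.863  0.003  1.121 -0.415]
```

carry_out --pt "-0.025 0.16 0 0 0 0 0.2" --pt "-0.025 0.16 0 0 0 0 0.2" --pt "-0.025 0.16 0 0 0 0 0.2" --pt "0 0 0 0 0 0 0.2"

```text
t: 25.05
tool_pos: [0.5671, -0.1012, 0.0308]
tool_rot: [2.12, 2.314, 0.007]
contact_force: [0.1, -0.1, 0.2]
opening: 0.0361
```

```bash
python3 st.py
```

```text
t 25.05 pos [ 0.5671 -0.1012  0.0308] zax [ 0.005  0.001 -1.   ] yax [0.996 0.088 0.005] jawyaw -1.4831 F [ 0.1 -0.1  0.2] M [ 0.01 -0.02  0.  ] open 0.0361 q [-0.307  0.144  1.874  0.003  1.12  -0.396]
```

carry_out --pt "-0.025 0.16 0 0 0 0 0.2" --pt "-0.015 0.1 -0.03 0 0 0 0.2" --pt "0 0 0 0 0 0 0.2"

```text
t: 25.35
tool_pos: [0.5669, -0.0952, 0.0305]
tool_rot: [2.12, 2.312, 0.009]
contact_force: [3.3, -0.7, -0.2]
opening: 0.0361
```

```bash
python3 st.py
```

```text
t 25.35 pos [ 0.5669 -0.0952  0.0305] zax [ 0.007  0.001 -1.   ] yax [0.996 0.087 0.007] jawyaw -1.4838 F [ 3.3 -0.7 -0.2] M [ 0.01 -0.4  -0.08] open 0.0361 q [-0.297  0.14   1.878  0.003  1.117 -0.386]
```

The wedge has just touched the cleat, at 3 N. I'm releasing it here, well short of tight.

carry_out --pt "0 0 0 0 0 0 0.6" --pt "0 0 0 0 0 0 0.6" --pt "0 0 0.5 0 0 0 0.6" --pt "0 0 1 0 0 0 0.6" --pt "0 0 1 0 0 0 0.6" --pt "0 -0.8 1 0 0 0 0.6" --pt "0 -1 1 0 0 0 0.6" --pt "0 -1 0 0 0 0 0.6" --pt "0 -1 0 0 0 0 0.6" --pt "0 -1 0 0 0 0 0.6" --pt "0 -1 0 0 0 0 0.6" --pt "0 -1 0 0 0 0 0.6"

```text
t: 26.55
tool_pos: [0.5661, -0.2665, 0.1436]
tool_rot: [2.12, 2.313, 0.007]
contact_force: [0.2, 0.4, 0.2]
opening: 0.0513
```

```bash
python3 st.py; cat > look.py <<'E'
from ov import *
import sys
ims=[]
for nm in("scene","top"):
    c=ctrl.get_image(nm)
    np.savez(f"last_{nm}.npz",**{k:c[k] for k in c})
    im,k=crop(c,[.59,.0,.03],50,45,7.9)
    cv2.imwrite(f"pics/{sys.argv[1]}_{nm}.png",im)
E
python3 look.py rel
```

```text
t 26.55 pos [ 0.5661 -0.2665  0.1436] zax [ 0.006  0.001 -1.   ] yax [0.996 0.087 0.006] jawyaw -1.4839 F [0.2 0.4 0.2] M [ 0.06 -0.02  0.05] open 0.0513 q [-0.56   0.118  1.693  0.004  1.326 -0.648]
```

View pics/rel_scene.png

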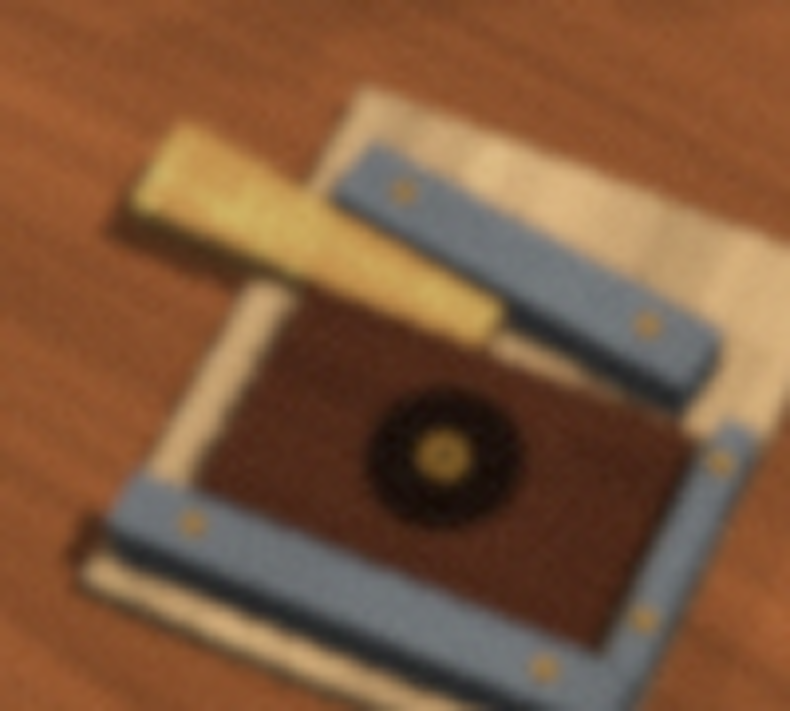

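View pics/rel_top.png

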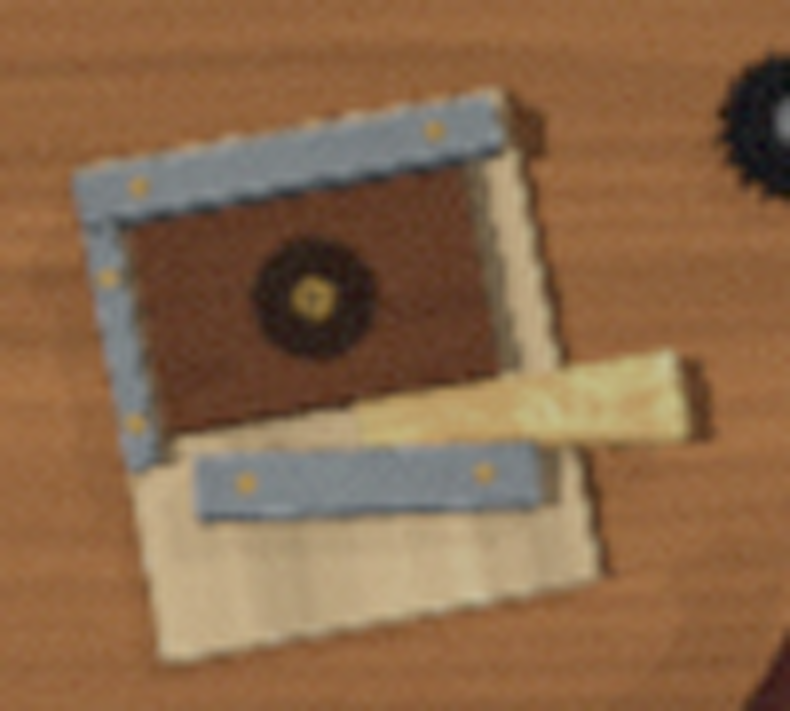

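The wedge lies flat in the gap, thin end in: tip at top crop (360,425), butt at (685,395). It does not touch the gripper. I'll measure its butt and the hammer.

```bash
cat > meas.py <<'E'
from ov import *
import sys
# fit wedge on board (z=.028), report in board frame
def bo(v):
    d=v[:2]-B[:2]; c_,s_=np.cos(BY),np.sin(BY); return np.array([c_*d[0]+s_*d[1],-s_*d[0]+c_*d[1]])*1e3
V=[];VB=[]
for nm in("scene","top"):
    c=ctrl.get_image(nm); g=proj(c,[[.575,-.06,.03]])[0]
    for t in ctrl.trace(c,"wedge"):
        r=np.array(t["rect"])*[640,400,640,400]
        if np.linalg.norm(r[:2]+r[2:]/2-g)<22: V.append((c,t["mask"].astype(float))); print(nm,round(t["p"],2),r.round()); break
for lab,vv in(("both",V),("S",V[:1]),("T",V[1:])):
    if not vv: continue
    v,c=fit(vv,WEDGE,[.58,-.055,1.73],.028,FL)
    u=np.array([np.cos(v[2]),np.sin(v[2])]);n=np.array([-u[1],u[0]])
    b=v[:2]-.075*u+.021*n
    print(lab,v.round(4),round(c,3),"board xy of straight mid",bo(v).round(1),"yawrel",round(v[2]-np.pi/2-BY,3),"butt world",b.round(4),"butt board",bo(b).round(1))
E
python3 meas.py
```

```text
scene 0.72 [272. 191.  44.  27.]
top 0.6 [327. 185.  40.  10.]
both [ 0.5809 -0.0513  1.7084] 0.374 board xy of straight mid [-22.  -85.1] yawrel -0.02 butt world [ 0.5704 -0.1285] butt board [ -44.5 -159.7]
S [ 0.5793 -0.0519  1.7485] 0.158 board xy of straight mid [-23.7 -85.5] yawrel 0.02 butt world [ 0.5719 -0.1295] butt board [ -43.2 -160.9]
T [ 0.5826 -0.0507  1.6876] 0.165 board xy of straight mid [-20.2 -84.8] yawrel -0.041 butt world [ 0.5704 -0.1276] butt board [ -44.3 -158.8]
```

carry_out --pt "-0.117 -0.41 0 0 0 -1 0.6" --pt "-0.117 -0.41 0 0 0 -1 0.6" --pt "-0.117 -0.41 0 0 0 -1 0.6" --pt "-0.117 -0.41 0 0 0 -1 0.6" --pt "-0.117 -0.41 0 0 0 -1 0.6" --pt "-0.117 -0.41 0 0 0 -1 0.6" --pt "-0.117 -0.41 0 0 0 -1 0.6" --pt "-0.117 -0.41 0 0 0 -1 0.6" --pt "-0.117 -0.41 0 0 0 -1 0.6" --pt "-0.117 -0.41 0 0 0 -1 0.6" --pt "-0.117 -0.41 0 0 0 -1 0.6" --pt "-0.117 -0.41 0 0 0 -1 0.6"

```text
t: 28.05
tool_pos: [0.5313, -0.3875, 0.1427]
tool_rot: [3.056, 0.708, 0.003]
contact_force: [0.1, 1.1, 0.1]
opening: 0.0515
```

carry_out --pt "-0.117 -0.41 0 0 0 -1 0.6" --pt "-0.117 -0.41 0 0 0 -1 0.6" --pt "0 0 -1 0 0 0 0.6" --pt "0 0 -1 0 0 0 0.6" --pt "0 0 -1 0 0 0 0.6" --pt "0 0 -0.6 0 0 0 0.6" --pt "0 0 0 0 0 0 0.6"

```text
t: 28.75
tool_pos: [0.524, -0.4066, 0.0495]
tool_rot: [3.115, 0.405, -0.003]
contact_force: [0.4, -0.4, -0.2]
opening: 0.0517
```

```bash
python3 st.py
```

```text
t 28.75 pos [ 0.524  -0.4066  0.0495] zax [-0.002 -0.001 -1.   ] yax [ 0.256 -0.967  0.   ] jawyaw -2.8828 F [ 0.4 -0.4 -0.2] M [ 0.03 -0.02 -0.03] open 0.0517 q [-0.771  0.307  1.645 -0.002  1.191  0.542]
```

carry_out --pt "0 -0.16 -0.7 0 0 0 0.6" --pt "0 0 -0.6 0 0 0 0.6" --pt "0 0 -0.3 0 0 0 0.6" --pt "0 0 0 0 0 0 0.6"

```text
t: 29.15
tool_pos: [0.5243, -0.412, 0.0106]
tool_rot: [3.113, 0.403, -0.001]
contact_force: [-0.0, -0.3, -0.2]
opening: 0.0515
```

```bash
python3 st.py; python3 - <<'E'
from ov import *
v=np.array([.5726,-.4001,.257])
c=ctrl.get_image("scene"); im,k=crop(c,[.53,-.41,.02],40,30,9); cv2.imwrite("pics/hs.png",im)
E
```

```text
t 29.15 pos [ 0.5243 -0.412   0.0106] zax [-0.    -0.003 -1.   ] yax [ 0.255 -0.967  0.003] jawyaw -2.8839 F [-0.  -0.3 -0.2] M [0.04 0.01 0.02] open 0.0515 q [-0.777  0.363  1.648 -0.002  1.129  0.538]
```

View pics/hs.png

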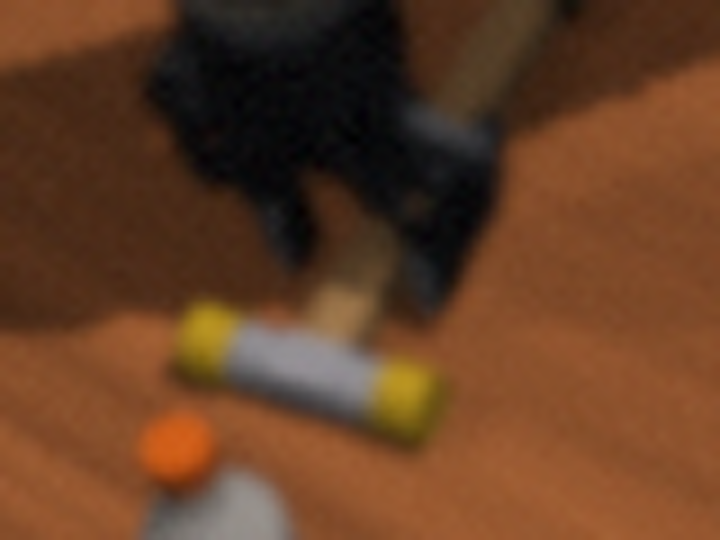

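The jaws straddle the handle just behind the head at crop (350,260). I'm closing firmly and lifting.

carry_out --pt "0 0 0 0 0 0 0.1" --pt "0 0 0 0 0 0 0.0" --pt "0 0 0 0 0 0 0.0" --pt "0 0 0 0 0 0 0.0" --pt "0 0 0 0 0 0 0.0" --grip_force 110

```text
t: 29.7
tool_pos: [0.5259, -0.4136, 0.0141]
tool_rot: [3.109, 0.403, 0.004]
contact_force: [-2.0, 0.8, 6.4]
opening: 0.0202
```

```bash
python3 st.py
```

```text
t 29.7 pos [ 0.5259 -0.4136  0.0141] zax [ 0.003 -0.006 -1.   ] yax [ 0.255 -0.967  0.007] jawyaw -2.8839 F [-2.   0.8  6.4] M [ 0.13  0.17 -0.03] open 0.0202 q [-0.777  0.36   1.646 -0.002  1.129  0.538]
```

carry_out --pt "0 0 0.3 0 0 0 0" --pt "0 0 0.7 0 0 0 0" --pt "0 0 1 0 0 0 0" --pt "0 0 1 0 0 0 0" --pt "0 0 0 0 0 0 0"

```text
t: 30.2
tool_pos: [0.5276, -0.415, 0.0931]
tool_rot: [3.103, 0.402, 0.011]
contact_force: [0.3, -1.2, -2.2]
opening: 0.0199
```

```bash
python3 st.py; python3 - <<'E'
from ov import *
for n in("scene","top"):
    c=ctrl.get_image(n); im,k=crop(c,[.53,-.41,.06],40,34,9); cv2.imwrite(f"pics/hl_{n}.png",im)
E
```

```text
t 30.2 pos [ 0.5276 -0.415   0.0931] zax [ 0.008 -0.011 -1.   ] yax [ 0.255 -0.967  0.013] jawyaw -2.8837 F [ 0.3 -1.2 -2.2] M [-0.02 -0.05 -0.01] open 0.0199 q [-0.776  0.265  1.616 -0.002  1.247  0.537]
```

View pics/hl_scene.png

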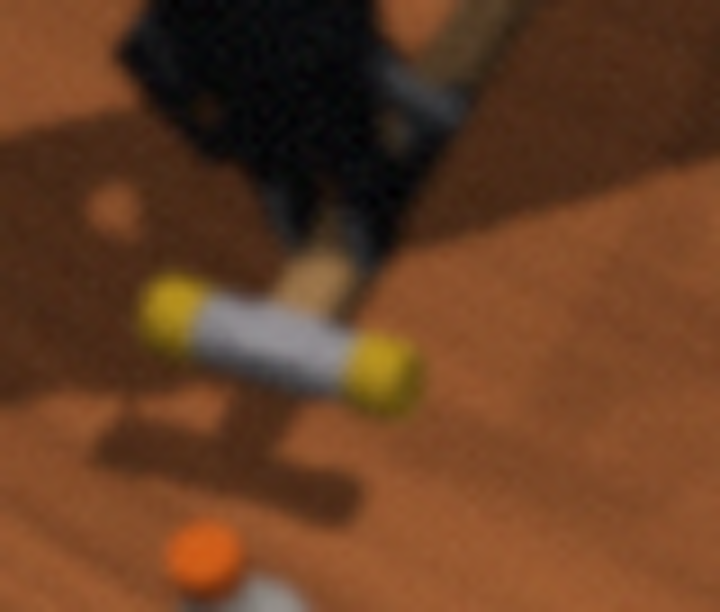

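View pics/hl_top.png

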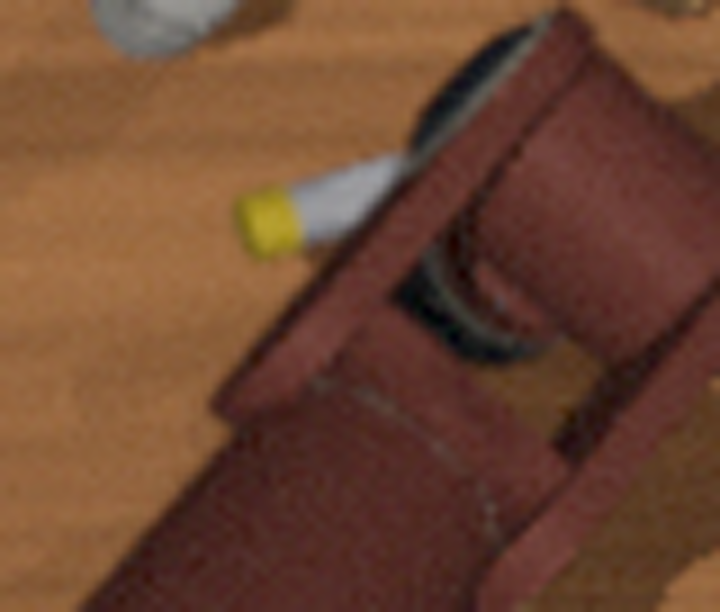

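carry_out --pt "0.046 0.9 0 0 0 -0.11 0" --pt "0.046 0.9 0 0 0 -0.11 0" --pt "0.046 0.9 0 0 0 -0.11 0" --pt "0.046 0.9 0 0 0 -0.11 0" --pt "0.046 0.9 0 0 0 -0.11 0" --pt "0.046 0.9 0 0 0 -0.11 0" --pt "0.046 0.9 0 0 0 -0.11 0" --pt "0.046 0.9 0 0 0 -0.11 0" --pt "0.046 0.9 0 0 0 -0.11 0" --pt "0 0 0 0 0 0 0"

```text
t: 31.3
tool_pos: [0.5339, -0.2071, 0.0848]
tool_rot: [3.13, 0.253, -0.005]
contact_force: [-0.5, -0.8, -3.4]
opening: 0.0204
```

```bash
python3 st.py
```

```text
t 31.3 pos [ 0.5339 -0.2071  0.0848] zax [-0.003 -0.002 -1.   ] yax [ 0.161 -0.987  0.001] jawyaw -2.9803 F [-0.5 -0.8 -3.4] M [-0.04  0.03  0.01] open 0.0204 q [-0.498  0.067  1.854 -0.003  1.222  0.912]
```

carry_out --pt "0.15 -0.15 -0.8 0 0 0 0" --pt "0 0 -0.8 0 0 0 0" --pt "0 0 -0.5 0 0 0 0" --pt "0 0 -0.1 0 0 0 0" --pt "0 0 0 0 0 0 0"

```text
t: 31.8
tool_pos: [0.5386, -0.214, 0.0315]
tool_rot: [3.128, 0.248, -0.001]
contact_force: [-0.4, -0.5, -2.9]
opening: 0.0203
```

```bash
python3 st.py; python3 look.py pre
```

```text
t 31.8 pos [ 0.5386 -0.214   0.0315] zax [-0.    -0.004 -1.   ] yax [ 0.158 -0.987  0.004] jawyaw -2.9831 F [-0.4 -0.5 -2.9] M [0.02 0.05 0.05] open 0.0203 q [-0.505  0.153  1.862 -0.004  1.125  0.909]
```

View pics/pre_scene.png

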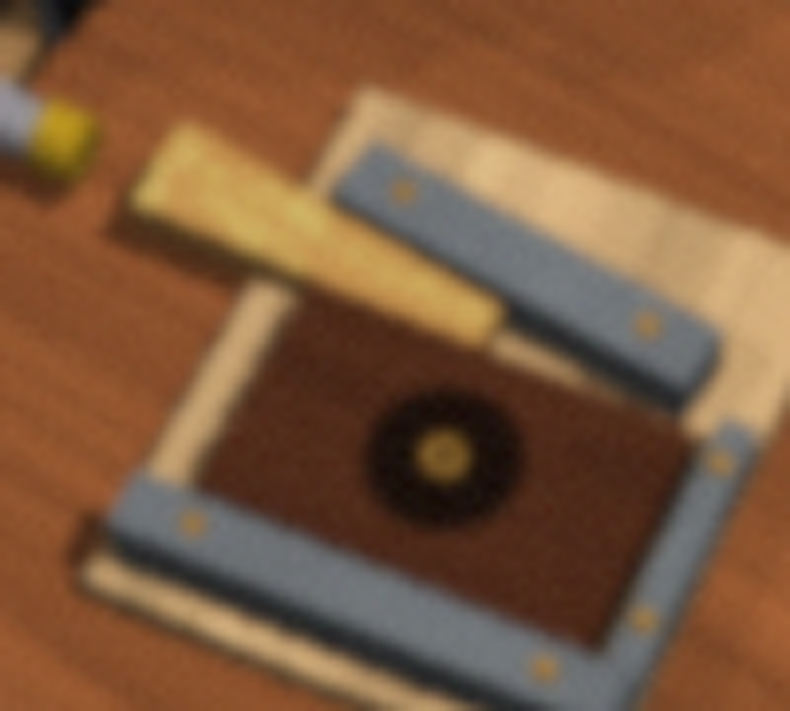

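View pics/pre_top.png

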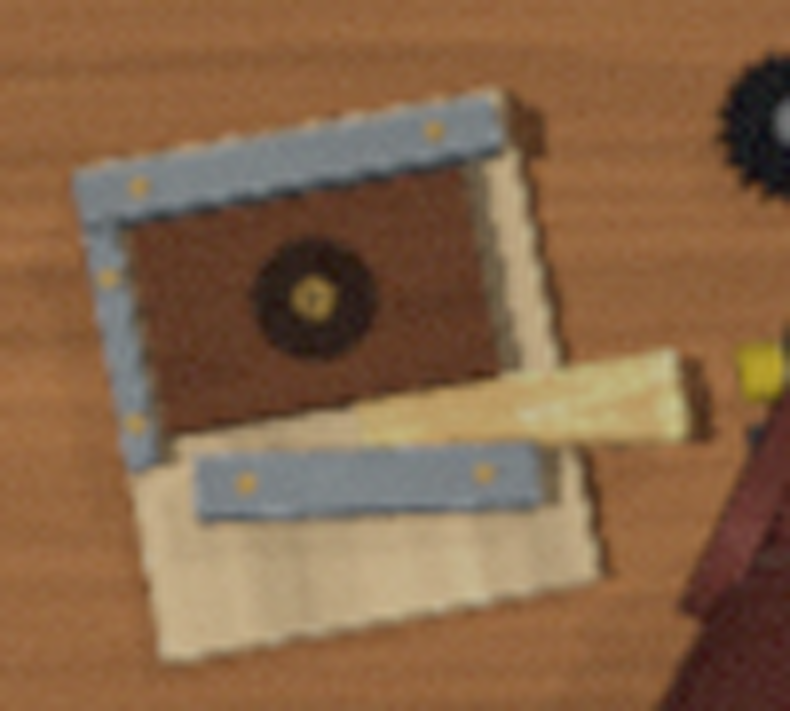

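```bash
cat > cap.py <<'E'
from ov import *
def capfit(S,T,guess,yaw=None):
    yaw=BY if yaw is None else yaw
    V=[]
    for c in(S,T):
        hsv=cv2.cvtColor(c["frame"],cv2.COLOR_BGR2HSV)
        m=((hsv[...,0]>22)&(hsv[...,0]<34)&(hsv[...,1]>150)).astype(np.uint8)
        g=proj(c,[guess])[0]; w=np.zeros_like(m); cv2.circle(w,tuple(int(a) for a in g.round()),12,1,-1)
        m=m*w; ys,xs=np.nonzero(m); print("px",m.sum(),xs.mean().round(2) if len(xs) else None,ys.mean().round(2) if len(ys) else None); V.append((c,m.astype(float),w))
    def cyl(L): return [np.array([[14*np.cos(a),y,14*np.sin(a)] for y in(-L,0) for a in np.linspace(0,2*np.pi,17)[:-1]])/1000]
    def cost(v):
        return sum(np.abs(render(c,cyl(v[3]*1000),Rz(yaw),v[:3])*w-m).sum()/m.sum() for c,m,w in V)
    v=np.array(list(guess)+[.016])
    for st in(.008,.003,.001):
        sim=np.vstack([v]+[v+np.eye(4)[i]*st for i in range(4)])
        v=minimize(cost,v,method="Nelder-Mead",options=dict(initial_simplex=sim,xatol=2e-5,fatol=1e-4,maxiter=300)).x
    return v,cost(v)
if __name__=="__main__":
    L=[dict(np.load(f"last_{n}.npz",allow_pickle=True)) for n in("scene","top")]
    o=ctrl.get_obs(); tp=o["tool_pos"]
    h=np.array([np.cos(BY),np.sin(BY),0]);p=np.array([-h[1],h[0],0])
    g=tp+.0486*h+.0512*p; g[2]=tp[2]
    v,c=capfit(*L,g); print("guess",g.round(4),"face",v.round(4),round(c,3))
    d=v[:2]-B[:2]; print("board",((np.cos(BY)*d[0]+np.sin(BY)*d[1])*1e3).round(1),((-np.sin(BY)*d[0]+np.cos(BY)*d[1])*1e3).round(1))
E
python3 cap.py; python3 - <<'E'
import sys; sys.argv=["x"]
from ov import *
# wedge butt: triangulated from free-z fit
S,T=[dict(np.load(f"last_{n}.npz",allow_pickle=True)) for n in("scene","top")]
from cap import *
V=[]
for c in(S,T):
    hsv=cv2.cvtColor(c["frame"],cv2.COLOR_BGR2HSV); V.append(hsv)
# butt top corners by hand: scene crop/top crop (f=7.9)
gS=proj(S,[[.59,0,.03]])[0].astype(int)-[50,45]; gT=proj(T,[[.59,0,.03]])[0].astype(int)-[50,45]
for a,b in(((185,125),(690,440)),((130,200),(672,350))):
    X,e=tri(S,np.array(a)/7.9+gS-.5+.06,T,np.array(b)/7.9+gT-.5+.06); print(X.round(4),round(e,4))
E
```

```text
px 13 261.0 191.77
px 32 378.0 186.72
guess [ 0.5798 -0.1564  0.0333] face [ 5.838e-01 -1.631e-01  4.890e-02  1.000e-04] 2.23
board -36.7 -196.0
[ 0.5487 -0.133   0.0322] 0.0011
[ 0.5909 -0.1264  0.0387] 0.0007
```

```bash
cat > two.py <<'E'
from ov import *
import sys
ctr=[float(a) for a in sys.argv[1:4]]; fresh=len(sys.argv)>5
ims=[]
for nm in("scene","top"):
    c=ctrl.get_image(nm) if fresh else dict(np.load(f"last_{nm}.npz",allow_pickle=True))
    if fresh: np.savez(f"last_{nm}.npz",**{k:c[k] for k in c})
    im,k=crop(c,ctr,20,20,20); print(nm,"off",k); ims.append(im)
cv2.imwrite(sys.argv[4],np.hstack(ims))
E
python3 two.py .578 -.15 .03 pics/cap1.png
```

```text
scene off (array([246, 174]), 20)
top off (array([353, 167]), 20)
```

View pics/cap1.png

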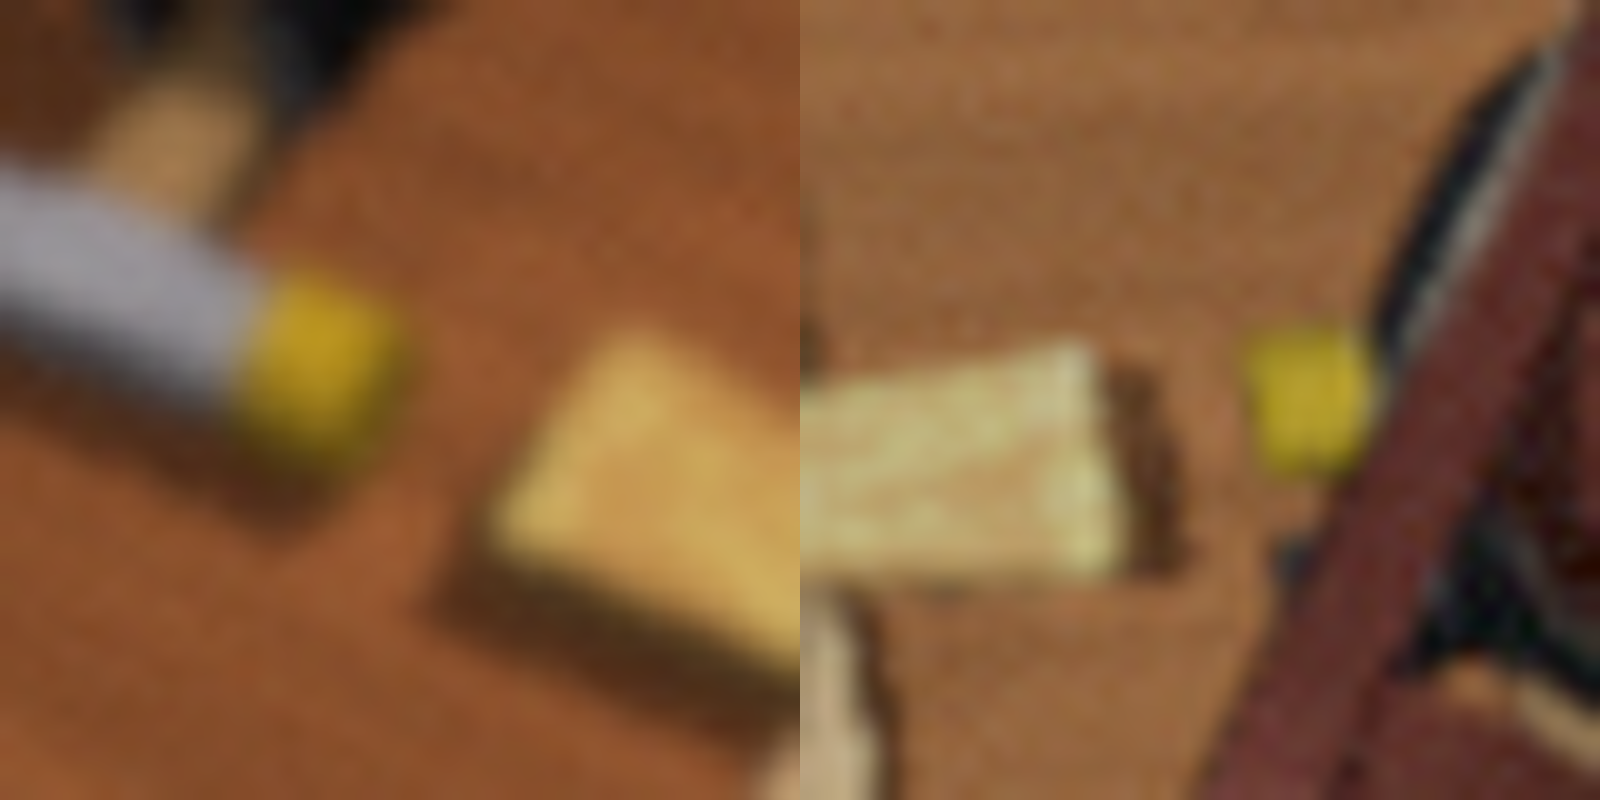

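```bash
python3 - <<'E'
from ov import *
S,T=[dict(np.load(f"last_{n}.npz",allow_pickle=True)) for n in("scene","top")]
px=lambda p,o: np.array(p)/20+np.array(o)-.5
def bo(v):
    d=v[:2]-B[:2]; c_,s_=np.cos(BY),np.sin(BY); return np.r_[np.array([c_*d[0]+s_*d[1],-s_*d[0]+c_*d[1]])*1e3,v[2]*1e3].round(1)
for nm,a,b in(("face",(350,385),(455,405)),("face2",(340,375),(455,405)),("butt far top",(490,525),(283,345)),("butt near top",(625,335),(322,570))):
    X,e=tri(S,px(a,(246,174)),T,px(b,(353,167))); print(nm,X.round(4),round(e,4),"board",bo(X))
E
```

```text
face [ 0.5805 -0.1595  0.0368] 0.0043 board [ -39.4 -191.9   36.8]
face2 [ 0.5806 -0.16    0.0392] 0.006 board [ -39.4 -192.4   39.2]
butt far top [ 0.5911 -0.1264  0.0397] 0.0005 board [ -23.7 -160.8   39.7]
butt near top [ 0.5496 -0.1321  0.0347] 0.0001 board [ -65.6 -160.    34.7]
```

carry_out --pt "-0.08 0 -0.12 0 0 0 0" --pt "-0.055 0.36 0 0 0 0 0" --pt "-0.055 0.36 0 0 0 0 0" --pt "0 0 0 0 0 0 0"

```text
t: 32.3
tool_pos: [0.5342, -0.1946, 0.0295]
tool_rot: [3.127, 0.251, 0.001]
contact_force: [0.3, 0.3, -3.2]
opening: 0.02
```

```bash
python3 st.py; python3 two.py .578 -.14 .03 pics/cap2.png f
```

```text
t 32.3 pos [ 0.5342 -0.1946  0.0295] zax [ 0.001 -0.005 -1.   ] yax [ 0.159 -0.987  0.005] jawyaw -2.9814 F [ 0.3  0.3 -3.2] M [-0.02  0.08 -0.03] open 0.02 q [-0.478  0.131  1.891 -0.004  1.117  0.934]
scene off (array([249, 176]), 20)
top off (array([350, 167]), 20)
```

View pics/cap2.png

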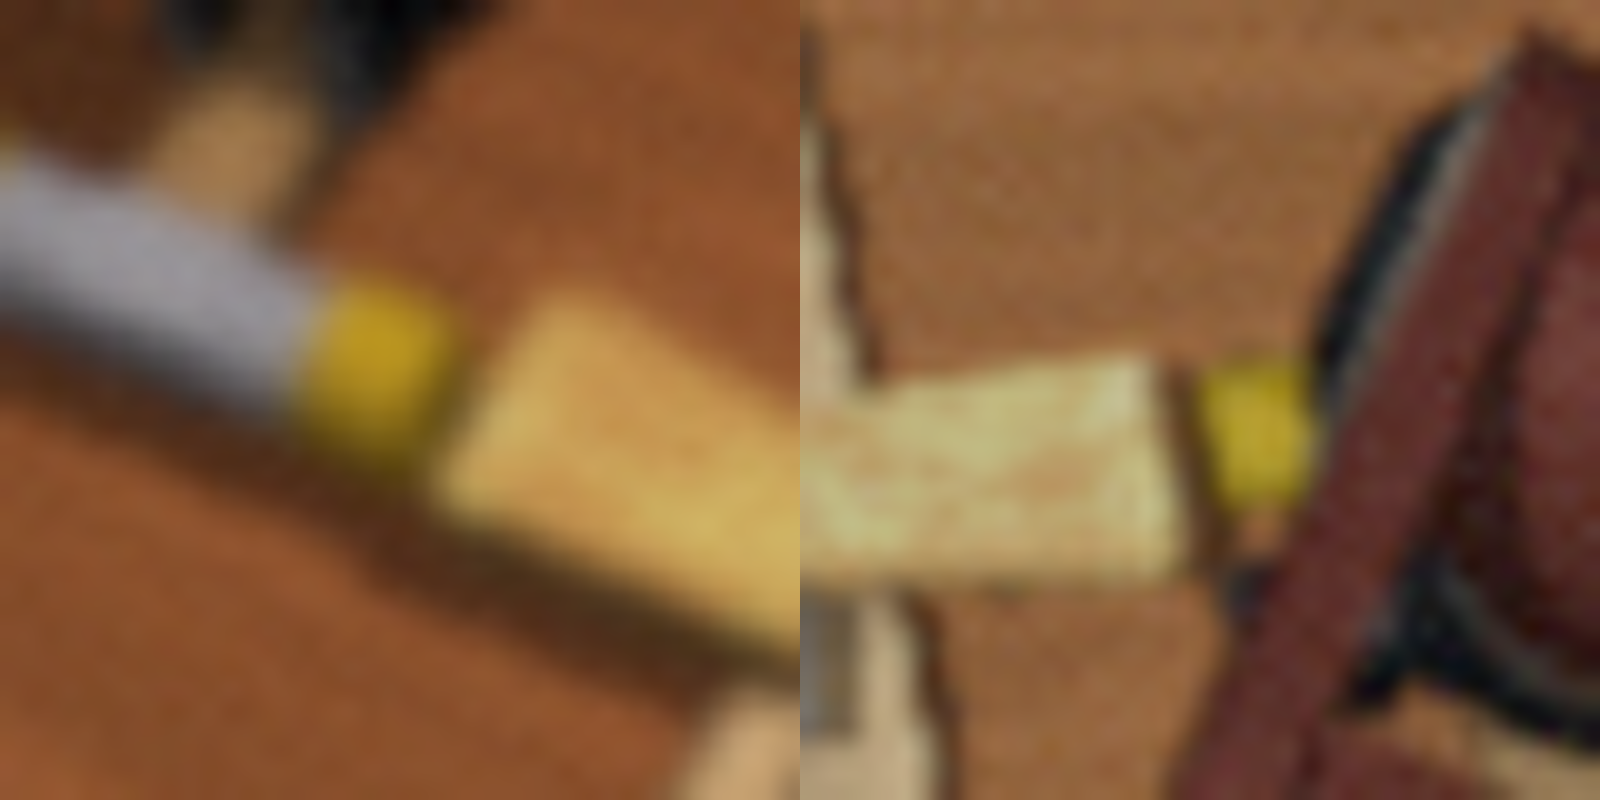

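Gap to the butt is about 5 mm and the face sits inside the butt. First tap.

carry_out --pt "-0.1 0.64 0 0 0 0 0" --pt "0 0 0 0 0 0 0"

```text
t: 32.6
tool_pos: [0.5317, -0.1785, 0.0294]
tool_rot: [3.127, 0.25, 0.001]
contact_force: [-0.4, -0.5, -2.3]
opening: 0.0207
```

carry_out --pt "0.06 -0.4 0 0 0 0 0" --pt "0.06 -0.4 0 0 0 0 0" --pt "0 0 0 0 0 0 0"

```text
t: 32.9
tool_pos: [0.5357, -0.2021, 0.03]
tool_rot: [3.125, 0.246, 0.003]
contact_force: [-0.8, -0.6, -3.3]
opening: 0.0204
```

```bash
python3 st.py; python3 meas.py
```

```text
t 32.9 pos [ 0.5357 -0.2021  0.03  ] zax [ 0.002 -0.006 -1.   ] yax [ 0.157 -0.988  0.007] jawyaw -2.9844 F [-0.8 -0.6 -3.3] M [ 0.01  0.03 -0.03] open 0.0204 q [-0.489  0.138  1.882 -0.005  1.117  0.927]
scene 0.93 [274. 196.  44.  24.]
top 0.55 [324. 183.  43.  11.]
both [ 0.5816 -0.0451  1.7091] 0.526 board xy of straight mid [-20.3 -79.1] yawrel -0.02 butt world [ 0.5711 -0.1223] butt board [ -42.8 -153.6]
S [ 0.5809 -0.047   1.7245] 0.425 board xy of straight mid [-21.3 -80.9] yawrel -0.004 butt world [ 0.5716 -0.1243] butt board [ -42.6 -155.8]
T [ 0.5818 -0.0447  1.7159] 0.092 board xy of straight mid [-20.1 -78.7] yawrel -0.013 butt world [ 0.5718 -0.122 ] butt board [ -42.  -153.5]
```

carry_out --pt "-0.11 0.72 0 0 0 0 0" --pt "-0.11 0.72 0 0 0 0 0" --pt "0 0 0 0 0 0 0"

```text
t: 33.4
tool_pos: [0.5288, -0.1614, 0.0292]
tool_rot: [3.128, 0.253, -0.0]
contact_force: [0.0, -0.1, -3.4]
opening: 0.0202
```

carry_out --pt "0.06 -0.4 0 0 0 0 0" --pt "0.06 -0.4 0 0 0 0 0" --pt "0 0 0 0 0 0 0"

```text
t: 33.7
tool_pos: [0.5331, -0.186, 0.0299]
tool_rot: [3.126, 0.246, 0.003]
contact_force: [0.2, 0.5, -3.6]
opening: 0.0203
```

carry_out --pt "-0.1 0.64 0 0 0 0 0" --pt "-0.1 0.64 0 0 0 0 0" --pt "0 0 0 0 0 0 0"

```text
t: 34.0
tool_pos: [0.5281, -0.1509, 0.03]
tool_rot: [3.125, 0.251, 0.005]
contact_force: [1.0, -1.9, -3.8]
opening: 0.0204
```

carry_out --pt "0.06 -0.4 0 0 0 0 0" --pt "0.06 -0.4 0 0 0 0 0" --pt "0 0 0 0 0 0 0"

```text
t: 34.3
tool_pos: [0.5306, -0.1735, 0.0296]
tool_rot: [3.126, 0.247, 0.001]
contact_force: [0.4, 0.0, -2.5]
opening: 0.0206
```

```bash
python3 st.py; python3 meas.py; python3 look.py t3
```

```text
t 34.3 pos [ 0.5306 -0.1735  0.0296] zax [ 0.001 -0.005 -1.   ] yax [ 0.157 -0.988  0.005] jawyaw -2.9841 F [ 0.4  0.  -2.5] M [ 0.02  0.   -0.  ] open 0.0206 q [-0.447  0.108  1.916 -0.005  1.115  0.968]
scene 0.88 [282. 197.  44.  25.]
top 0.52 [319. 185.  41.  12.]
both [ 0.5805 -0.015   1.7323] 0.448 board xy of straight mid [-16.7 -49.2] yawrel 0.004 butt world [ 0.5718 -0.0924] butt board [ -37.4 -124.3]
S [ 0.578  -0.0151  1.7529] 0.241 board xy of straight mid [-19.2 -48.9] yawrel 0.024 butt world [ 0.5709 -0.0927] butt board [ -38.3 -124.4]
T [ 0.5829 -0.0154  1.7191] 0.117 board xy of straight mid [-14.3 -49.9] yawrel -0.01 butt world [ 0.5733 -0.0926] butt board [ -36.  -124.7]
```

View pics/t3_top.png

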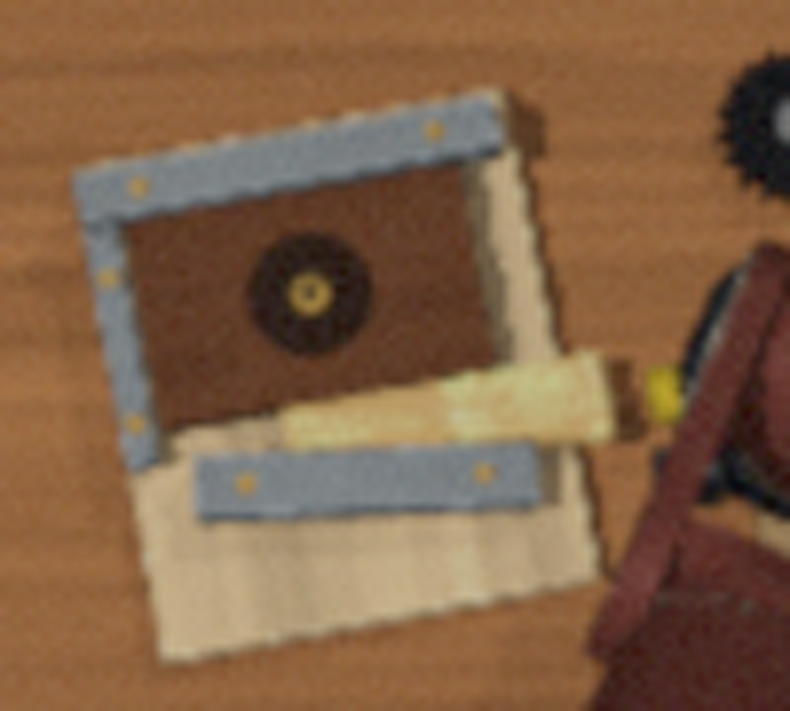

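View pics/t3_scene.png

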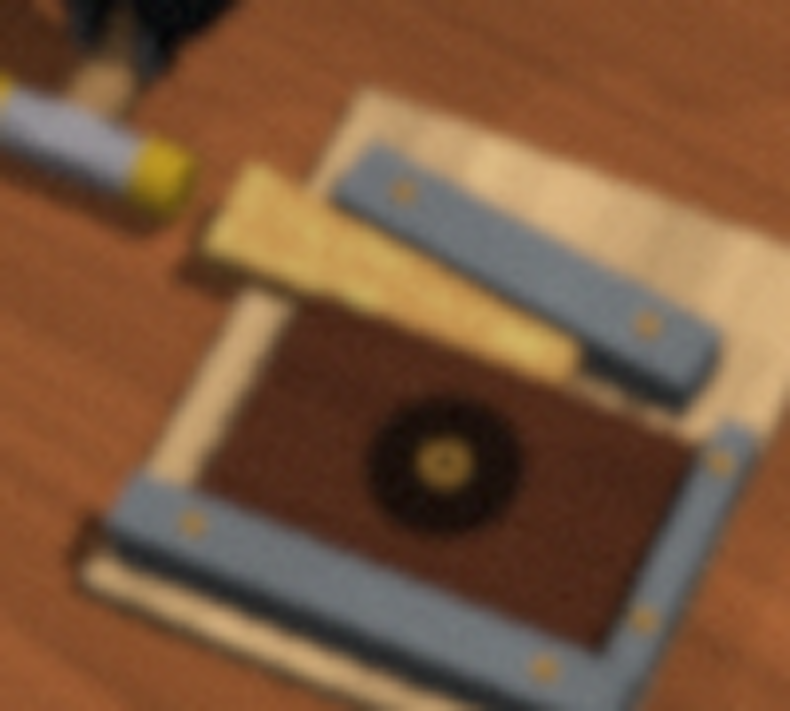

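carry_out --pt "-0.1 0.62 0 0 0 0 0" --pt "-0.1 0.62 0 0 0 0 0"

```text
t: 34.8
tool_pos: [0.5267, -0.1414, 0.0301]
tool_rot: [3.123, 0.246, 0.007]
contact_force: [6.2, -7.1, -3.2]
opening: 0.0207
```

carry_out --pt "0.06 -0.4 0 0 0 0 0" --pt "0.06 -0.4 0 0 0 0 0" --pt "0 0 0 0 0 0 0"

```text
t: 35.1
tool_pos: [0.5288, -0.1622, 0.0297]
tool_rot: [3.126, 0.248, 0.002]
contact_force: [0.2, -0.3, -3.2]
opening: 0.0204
```

```bash
python3 st.py; python3 meas.py
```

```text
t 35.1 pos [ 0.5288 -0.1622  0.0297] zax [ 0.001 -0.006 -1.   ] yax [ 0.157 -0.988  0.006] jawyaw -2.9836 F [ 0.2 -0.3 -3.2] M [-0.01 -0.06 -0.  ] open 0.0204 q [-0.43   0.096  1.928 -0.005  1.114  0.985]
scene 0.56 [284. 201.  46.  25.]
top 0.86 [316. 185.  40.   9.]
both [ 0.5809 -0.0047  1.7272] 0.599 board xy of straight mid [-14.6 -39.1] yawrel -0.002 butt world [ 0.5719 -0.0821] butt board [ -35.7 -114.1]
S [ 0.5789 -0.0062  1.7479] 0.405 board xy of straight mid [-16.8 -40.3] yawrel 0.019 butt world [ 0.5715 -0.0838] butt board [ -36.4 -115.7]
T [ 0.5826 -0.0053  1.7101] 0.16 board xy of straight mid [-13.1 -39.9] yawrel -0.019 butt world [ 0.5722 -0.0825] butt board [ -35.5 -114.5]
```

carry_out --pt "-0.05 0.35 0 0 0 0 0" --pt "-0.13 0.85 0 0 0 0 0"

```text
t: 35.5
tool_pos: [0.524, -0.1381, 0.0305]
tool_rot: [3.108, 0.249, -0.001]
contact_force: [-7.0, -69.0, -3.8]
opening: 0.0205
```

carry_out --pt "0.06 -0.4 0 0 0 0 0" --pt "0.06 -0.4 0 0 0 0 0" --pt "0 0 0 0 0 0 0"

```text
t: 35.8
tool_pos: [0.5272, -0.1515, 0.0296]
tool_rot: [3.127, 0.247, 0.002]
contact_force: [0.1, -0.6, -3.5]
opening: 0.0202
```

carry_out --pt "-0.05 0.35 0 0 0 0 0" --pt "-0.13 0.85 0 0 0 0 0"

```text
t: 36.0
tool_pos: [0.523, -0.1371, 0.032]
tool_rot: [3.086, 0.252, -0.003]
contact_force: [-15.8, -102.7, -4.1]
opening: 0.0206
```

carry_out --pt "0.06 -0.4 0 0 0 0 0" --pt "0.06 -0.4 0 0 0 0 0" --pt "0 0 0 0 0 0 0"

```text
t: 36.3
tool_pos: [0.5255, -0.141, 0.0294]
tool_rot: [3.128, 0.247, 0.001]
contact_force: [0.2, 0.8, -3.5]
opening: 0.0205
```

```bash
python3 st.py; python3 meas.py; python3 look.py t6
```

```text
t 36.3 pos [ 0.5255 -0.141   0.0294] zax [ 0.001 -0.004 -1.   ] yax [ 0.157 -0.988  0.004] jawyaw -2.9839 F [ 0.2  0.8 -3.5] M [0.05 0.04 0.01] open 0.0205 q [-0.397  0.077  1.949 -0.004  1.113  1.018]
scene 0.88 [284. 200.  46.  24.]
top 0.54 [316. 187.  42.  12.]
both [ 0.5805 -0.005   1.728 ] 0.626 board xy of straight mid [-15.1 -39.3] yawrel -0.001 butt world [ 0.5715 -0.0824] butt board [ -36.2 -114.3]
S [ 0.5791 -0.006   1.729 ] 0.445 board xy of straight mid [-16.7 -40.1] yawrel 0.0 butt world [ 0.5701 -0.0834] butt board [ -37.6 -115.1]
T [ 0.5819 -0.0039  1.7417] 0.156 board xy of straight mid [-13.6 -38.5] yawrel 0.013 butt world [ 0.5739 -0.0814] butt board [ -33.6 -113.7]
```

View pics/t6_top.png

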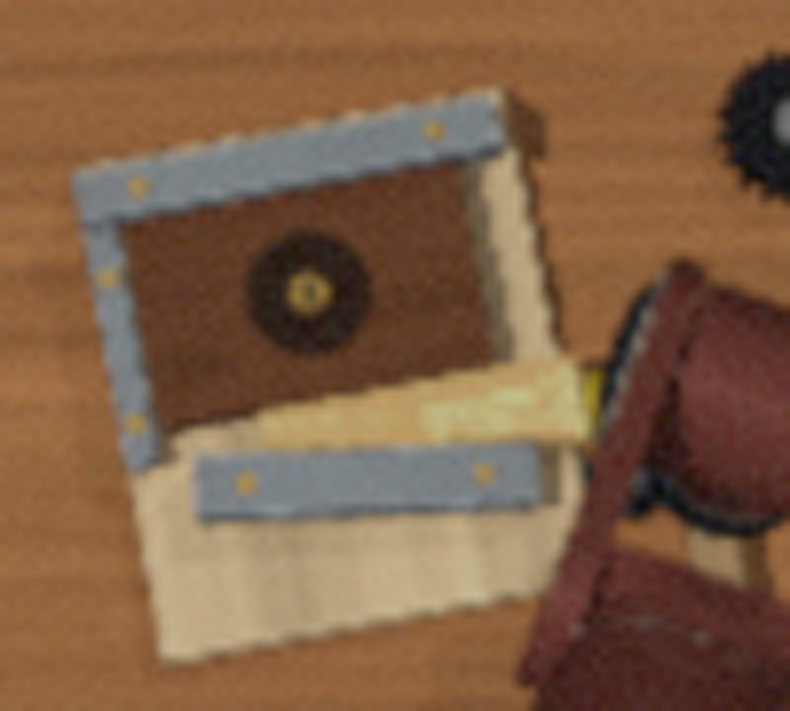

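View pics/t6_scene.png

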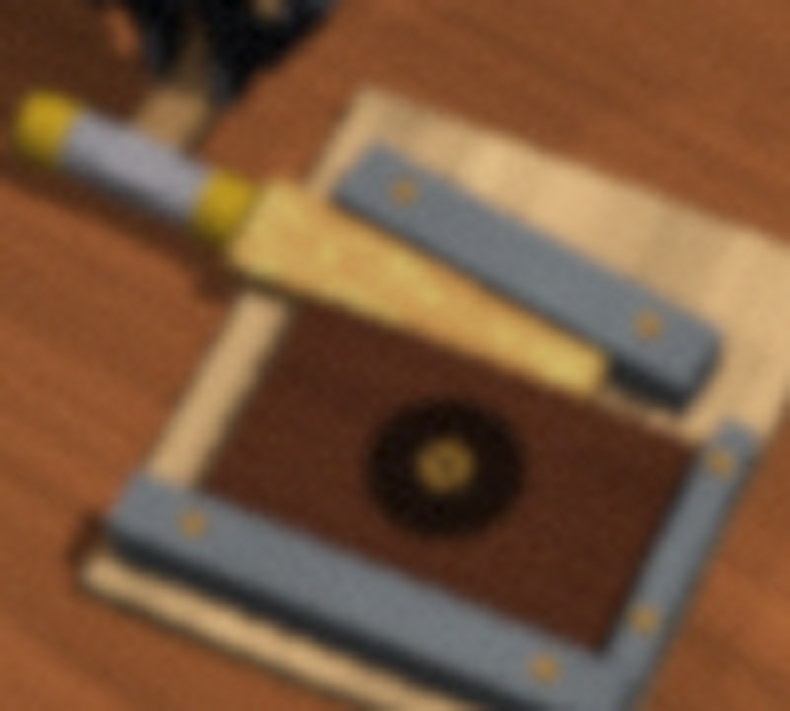

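The wedge now stops near y = -114, but my last command built up to 103 N and the draw-back was short. I'll draw back properly and finish with lighter taps.

carry_out --pt "0.065 -0.42 0 0 0 0 0" --pt "0.065 -0.42 0 0 0 0 0" --pt "0 0 0 0 0 0 0"

```text
t: 36.9
tool_pos: [0.5295, -0.1638, 0.03]
tool_rot: [3.126, 0.246, 0.003]
contact_force: [0.2, -0.3, -3.5]
opening: 0.0204
```

carry_out --pt "-0.06 0.4 0 0 0 0 0" --pt "-0.1 0.62 0 0 0 0 0"

```text
t: 37.1
tool_pos: [0.5246, -0.1371, 0.0296]
tool_rot: [3.124, 0.247, 0.001]
contact_force: [-10.0, -39.8, -2.4]
opening: 0.02
```

carry_out --pt "0.08 -0.51 0 0 0 0 0" --pt "0.08 -0.51 0 0 0 0 0" --pt "0 0 0 0 0 0 0"

```text
t: 37.4
tool_pos: [0.5294, -0.1631, 0.0299]
tool_rot: [3.126, 0.247, 0.003]
contact_force: [-0.1, 0.2, -3.3]
opening: 0.0203
```

```bash
python3 st.py
```

```text
t 37.4 pos [ 0.5294 -0.1631  0.0299] zax [ 0.002 -0.005 -1.   ] yax [ 0.157 -0.988  0.006] jawyaw -2.9839 F [-0.1  0.2 -3.3] M [ 0.07 -0.02 -0.07] open 0.0203 q [-0.431  0.097  1.927 -0.004  1.113  0.984]
```

carry_out --pt "-0.06 0.4 0 0 0 0 0" --pt "-0.11 0.68 0 0 0 0 0"

```text
t: 37.6
tool_pos: [0.5242, -0.1366, 0.0296]
tool_rot: [3.122, 0.247, -0.001]
contact_force: [-16.0, -47.6, 1.3]
opening: 0.0201
```

carry_out --pt "0.085 -0.54 0 0 0 0 0" --pt "0.085 -0.54 0 0 0 0 0" --pt "0 0 0 0 0 0 0"

```text
t: 37.9
tool_pos: [0.5293, -0.1628, 0.0298]
tool_rot: [3.127, 0.247, 0.003]
contact_force: [-0.5, -0.0, -2.5]
opening: 0.0202
```

carry_out --pt "-0.06 0.4 0 0 0 0 0" --pt "-0.11 0.68 0 0 0 0 0"

```text
t: 38.1
tool_pos: [0.524, -0.1365, 0.0295]
tool_rot: [3.122, 0.248, -0.001]
contact_force: [-13.6, -47.1, 1.2]
opening: 0.0204
```

carry_out --pt "0.085 -0.54 0 0 0 0 0" --pt "0.085 -0.54 0 0 0 0 0" --pt "0 0 0 0 0 0 0"

```text
t: 38.4
tool_pos: [0.5293, -0.1627, 0.0298]
tool_rot: [3.127, 0.247, 0.003]
contact_force: [0.1, -0.4, -3.7]
opening: 0.0204
```

```bash
python3 st.py; python3 meas.py; python3 look.py t9
```

```text
t 38.4 pos [ 0.5293 -0.1627  0.0298] zax [ 0.002 -0.005 -1.   ] yax [ 0.157 -0.988  0.005] jawyaw -2.9838 F [ 0.1 -0.4 -3.7] M [ 0.03 -0.   -0.07] open 0.0204 q [-0.431  0.097  1.927 -0.004  1.113  0.984]
scene 0.58 [282. 199.  47.  26.]
top 0.75 [317. 185.  39.  14.]
both [ 0.5808 -0.0054  1.7098] 0.741 board xy of straight mid [-14.9 -39.8] yawrel -0.019 butt world [ 0.5704 -0.0826] butt board [ -37.3 -114.3]
S [ 0.5778 -0.0096  1.7517] 0.482 board xy of straight mid [-18.4 -43.5] yawrel 0.023 butt world [ 0.5707 -0.0872] butt board [ -37.7 -118.9]
T [ 0.5817 -0.0033  1.72  ] 0.23 board xy of straight mid [-13.6 -37.8] yawrel -0.009 butt world [ 0.5721 -0.0806] butt board [ -35.3 -112.6]
```

View pics/t9_scene.png

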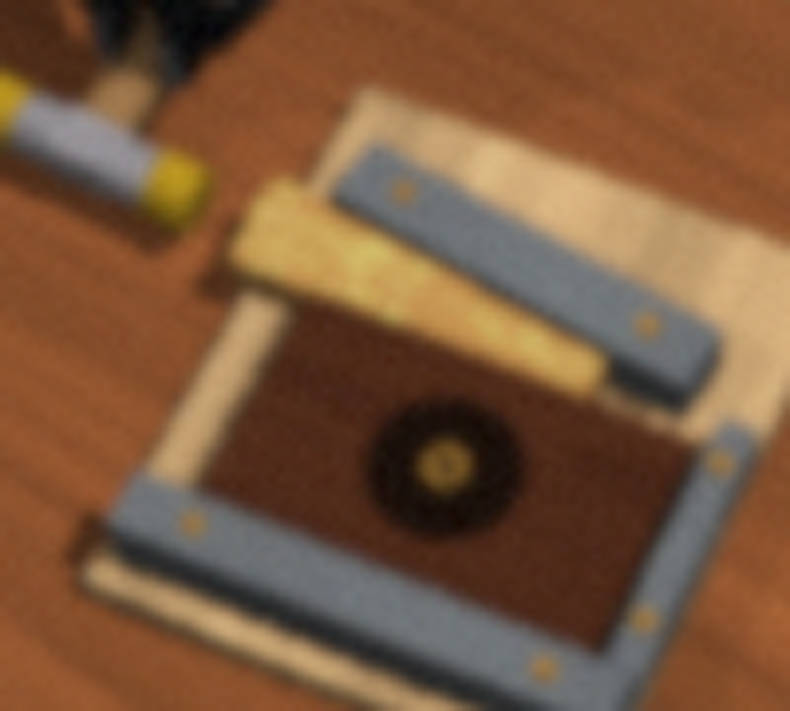

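View pics/t9_top.png

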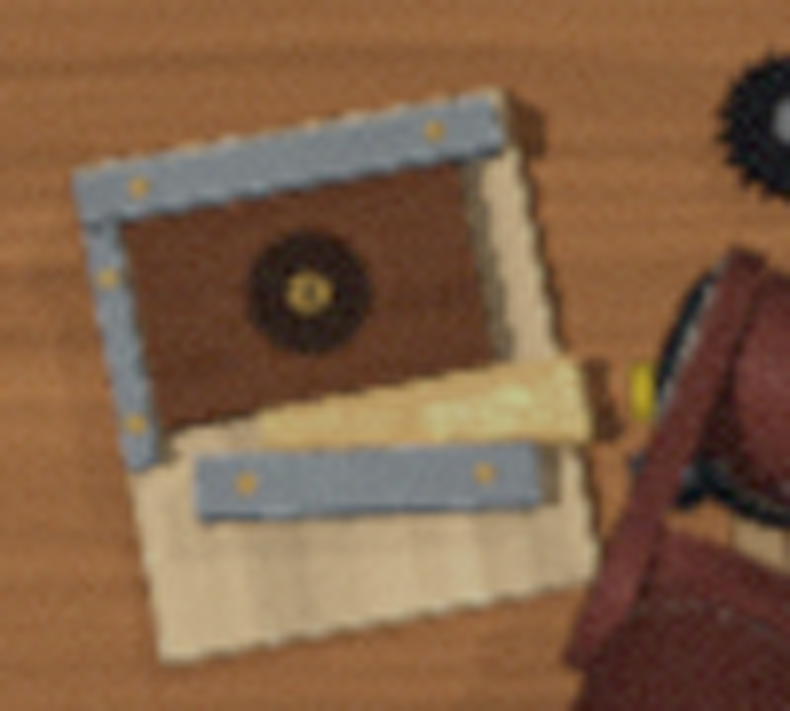

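The last two taps ended at the same place (TCP y -0.1366, then -0.1365) and the picture has not changed since tap 6, so the wedge is seated. Now I lay the hammer down on free bench.

carry_out --pt "0 -0.6 0 0 0 0 0" --pt "0 -1 0.1 0 0 0 0" --pt "0 -1 0 0 0 0 0" --pt "0 -1 0 0 0 0 0" --pt "0 -1 0 0 0 0 0" --pt "0 -0.6 0 0 0 0 0" --pt "0 0 -0.3 0 0 0 0" --pt "0 0 -0.2 0 0 0 0" --pt "0 0 0 0 0 0 0"

```text
t: 39.6
tool_pos: [0.5276, -0.2904, 0.0176]
tool_rot: [3.129, 0.25, -0.003]
contact_force: [-0.4, 0.4, -2.7]
opening: 0.0203
```

```bash
python3 st.py
```

```text
t 39.6 pos [ 0.5276 -0.2904  0.0176] zax [-0.002 -0.003 -1.   ] yax [ 0.159 -0.987  0.002] jawyaw -2.9821 F [-0.4  0.4 -2.7] M [ 0.02  0.07 -0.01] open 0.0203 q [-0.625  0.222  1.809 -0.003  1.11   0.788]
```

carry_out --pt "0 0 -0.08 0 0 0 0" --pt "0 0 -0.06 0 0 0 0" --pt "0 0 0 0 0 0 0"

```text
t: 39.9
tool_pos: [0.5289, -0.2915, 0.0159]
tool_rot: [3.127, 0.25, 0.001]
contact_force: [-0.7, 0.4, -2.3]
opening: 0.0202
```

```bash
python3 st.py
```

```text
t 39.9 pos [ 0.5289 -0.2915  0.0159] zax [ 0.001 -0.005 -1.   ] yax [ 0.159 -0.987  0.005] jawyaw -2.9822 F [-0.7  0.4 -2.3] M [ 0.09  0.17 -0.03] open 0.0202 q [-0.625  0.226  1.808 -0.004  1.104  0.788]
```

carry_out --pt "0 0 -0.07 0 0 0 0" --pt "0 0 0 0 0 0 0"

```text
t: 40.1
tool_pos: [0.5292, -0.292, 0.0147]
tool_rot: [3.126, 0.249, 0.002]
contact_force: [-0.5, 1.1, -1.4]
opening: 0.0203
```

carry_out --pt "0 0 0 0 0 0 0.35" --pt "0 0 0 0 0 0 0.5" --pt "0 0 0 0 0 0 0.5" --pt "0 0 0.4 0 0 0 0.5" --pt "0 0 0.8 0 0 0 0.5" --pt "0 0 1 0 0 0 0.5" --pt "0 0 1 0 0 0 0.5" --pt "-0.5 -0.5 1 0 0 0 0.5" --pt "-0.7 -1 1 0 0 0 0.5" --pt "-0.7 -1 0 0 0 0 0.5" --pt "-0.7 -1 0 0 0 0 0.5" --pt "-0.7 -1 0 0 0 0 0.5"

```text
t: 41.3
tool_pos: [0.4459, -0.4059, 0.146]
tool_rot: [3.125, 0.249, 0.004]
contact_force: [-0.2, -0.3, -0.1]
opening: 0.0425
```

carry_out --pt "-0.2 -1 0 0 0 0 0.5" --pt "-0.2 -1 0 0 0 0 0.5" --pt "-0.2 -1 0 0 0 0 0.5" --pt "-0.2 -1 0 0 0 0 0.5" --pt "-0.2 -1 0 0 0 0 0.5" --pt "0 0 0 0 0 0 0.5"

```text
t: 41.9
tool_pos: [0.4205, -0.5325, 0.1455]
tool_rot: [3.124, 0.244, 0.002]
contact_force: [-0.4, 0.3, 0.3]
opening: 0.0425
```

```bash
python3 st.py; python3 - <<'E'
from ov import *
for n in("scene","top"):
    c=ctrl.get_image(n); cv2.imwrite(f"pics/fin_{n}.png",cv2.resize(c["frame"][100:330,150:470],None,fx=2.5,fy=2.5,interpolation=cv2.INTER_CUBIC))
E
```

```text
t 41.9 pos [ 0.4205 -0.5325  0.1455] zax [ 0.002 -0.007 -1.   ] yax [ 0.155 -0.988  0.008] jawyaw -2.9855 F [-0.4  0.3  0.3] M [-0.01  0.02  0.  ] open 0.0425 q [-1.011  0.233  1.56  -0.002  1.341  0.404]
```

View pics/fin_scene.png

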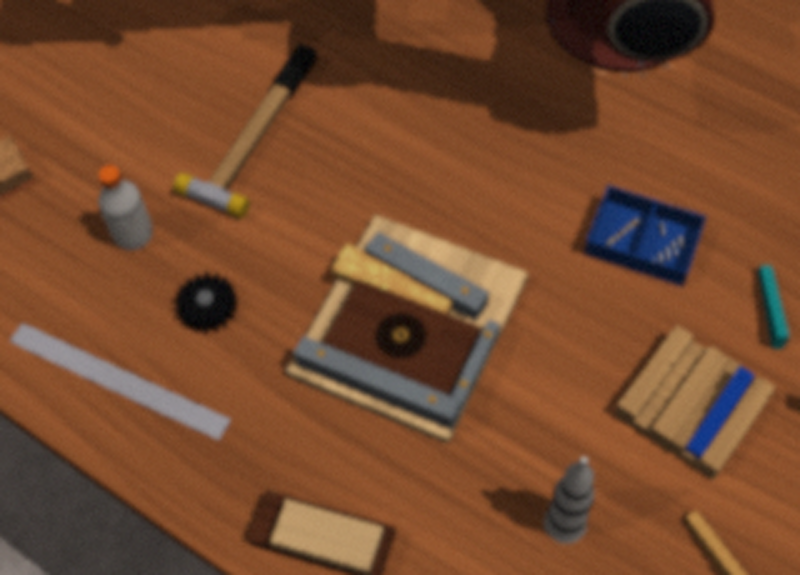

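View pics/fin_top.png

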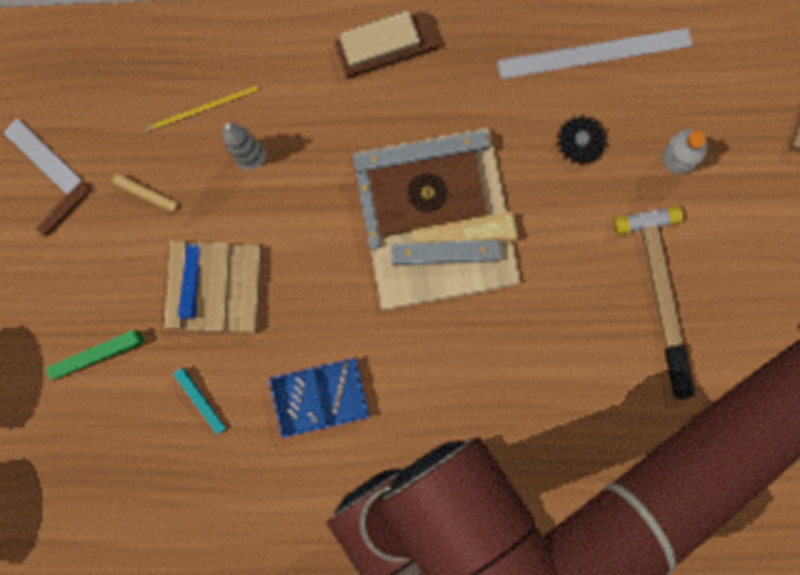

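The wedge sits in the gap with its butt just outside the board at top (515,228). The hammer lies flat at (650,220)–(680,395), and the blue wedge, glue bottle, rocket and gear are unmoved. I'm handing in.

```bash
python3 -c "
from station import ctrl
print(ctrl.finish_job())"; python3 st.py
```

```text
the job is handed in; nothing more can be done
None
the job is handed in; nothing more can be done
```

The job is handed in at about 42 s. The walnut lamp base is clamped with the beech wedge, which went in flat with the thin end first. The hammer is laid flat on the bench, clear of everything.

- **Placing:** my first attempt to lay the wedge flat failed and it stood up again. I tipped it over with the closed fingers, picked it up again across its width and laid it loose in the gap. It touched the cleat with about 3 N before I let go.
- **Tapping:** I gave nine taps. The wedge's butt moved from about y = -160 mm to -114 mm on the board (home is -115 mm). The last two taps ended at the same place at about 50 N, so it had stopped advancing.
- **Last pictures:** the base looks tight against the fence, and the blue wedge, glue bottle, rocket and gear are where they were. I did not test how firmly the base is held.

Three checks were off:
- **Tap 6:** it read 103 N at the wrist against the 120 N limit. Peaks between readings were not seen.
- **Draw-backs:** after tap 5 the hammer came back only about 13 mm and after tap 6 about 4 mm. I drew it back fully before going on, and the later draw-backs were over 2 cm.
- **Camera against arm:** they differed by about 4 mm sideways, and the two views differed by up to 6 mm on the wedge's final position.

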